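Stage a cartridge upright and hold the reader's loading flap at the mark

ROBOT

A 7-joint arm with a two-finger parallel gripper is mounted at the origin on the work surface. World frame = base frame: x ahead of the robot, y to its left, z up, the work surface at z = 0. Lengths are in m, angles in rad, forces in N, time in s.
With the tool pointing down it reaches from about 0.425 to 0.875 m from the base axis. Payload 4.7 kg.
Tool frame: the origin (TCP) lies midway between the tips of the shut fingers; the grasp point (between the pads) lies 19 mm behind it; z points along the fingers, y is the direction in which the jaws open and shut (so a half turn about z gives the same grasp; the last joint's range is limited). The gripper opens to 87 mm and grips with 3 to 60 N. Pads are 19 mm wide; open, the fingers measure 117 mm over their backs; the gripper's body (75 mm by 190 mm) begins 51 mm behind the grasp point.
Start: joints at [-1.141, 0.321, -0.07, 1.45, 0.023, 1.371, -0.057], TCP at [0.263, 0.595, 0.185] pointing down, gripper open.
Joint ranges: [-2.86, 2.86], [-0.3, 2.09], [-1.38, 1.24], [0.06, 2.45], [-1.56, 4.7], [0.09, 2.05], [-2.69, 2.69]. Speed limits (rad/s): [2.57, 2.57, 3.14, 3.14, 3.14, 3.14, 3.14].

INTERFACE

Orientations are given as a rotation vector (axis times angle).
In Python, from bench import * gives the robot as it stands. The module is installed in compiled form; this text tells all that it offers.
- The arm moves only by the tool play_rows, never from a script. Its argument "series" is one flat list of numbers, 7 for each row, row after row: the opening in per cent of the stroke, from 0 (shut) to 100 (fully open), then the shift along the tool's x, y, z in m, then the turn, a rotation vector about the tool's x, y, z in degrees. In form: [fingers, tx, ty, tz, rx, ry, rz, fingers, tx, ty, tz, rx, ry, rz, ...]. A call has 1 to 10 rows; each row is the pose to reach, as a shift and turn from the pose commanded when the call began, along the tool's axes at that moment; what a row does not reach only later rows make up. A row lasts 1/12 s, in which the tool goes at most 41.7 mm and 7.16 degrees, less where a joint would pass 70% of its speed; a pose out of reach is approached as far as the arm can. A call with a gripper value outside its range is refused whole. The fingers move at their own pace and stop on an object; "force" is the grip in N (left out, the last holds). Time passes only in rows, so rows that repeat a pose let the fingers close. It gives the time, the measured TCP pose, the force and the opening at its end, in the units of the state.
- get_state(): the state, without advancing time (a new reading comes with each control period).
- get_image(name): name is "scene" or "top"; returns a dict with "frame" (480x640x3 uint8, red, green, blue), "fx", "fy", "cx", "cy" (pixels), "D" ([k1, k2, p1, p2, k3] as OpenCV has them; the pictures are not rectified), "R" (3x3) and "t" (3): a world point X has camera coordinates R X + t. Camera axes: x right, y down, z forward; pixel columns grow to the right and rows downward; lengths in m; the calibration is good to about 2 mm. A picture is of the moment at which its call begins. There is no depth.
- close_job(): hands the job in, once; it reports no verdict.
The state is a dict: "time": time; "joint_positions": joint angles; "qd": joint speeds; "joint_torque": joint torques, N m; "position": TCP position; "tool_rot": TCP orientation; "ft_force": force on the tool from outside, world axes, zero at the start; "torque": the same for the moment, N m; "grip_width": opening from 0.0 (shut) to 1.0 (fully open).
Only numpy, scipy, OpenCV 4.12 (cv2) and the standard library are available. Lean on these libraries where they do the work, as an engineer would, in place of code of your own. Each camera call takes 0.05 s, during which the arm holds its last target.

TASK

Take the cartridge from the sloped rest and stand it upright on one of its short ends in the middle of the waiting pad, and let go of it. Then lift the reader's loading flap by its bar until it lines up with the pointer-like index arm at its end, without pushing that arm, and finish while still holding the flap there with the gripper, so that a colleague can load the bay. Leave the other things on the bench where they are.

Things in the scene. Friction and masses are not known exactly. Their poses are not given: they have to be found in the camera images.
- cartridge_center (a point): Centre of the white cartridge to be stood up: a flat loose box 90 mm (its x) by 60 mm (its y) by 22 mm (its z), about 120 g. It starts lying on the sloped rest, broad side up, its x axis pointing up the 30 degree slope. Its short ends are the 60 x 22 mm faces at x = -45 and +45 mm.
- rest: Fixed aluminium sloped rest under the cartridge; origin under its middle at bench level, its x axis pointing horizontally towards the high end of the slope. Slope 30 degrees, sloped plate 36 mm wide (so the cartridge overhangs it by 12 mm on both sides) with a 10 mm lip at the low end; the cartridge's underside centre lies 55 mm above the bench. Foot 110 x 70 x 6 mm.
- pad_top (a point): Centre of the top of the waiting pad, a fixed flat plain grey square plate with a thin white border line, 100 x 100 mm, its top 4 mm above the bench. It and the rest may trade places.
- flap (a joint): Angle of the loading flap of the reader (the low white and grey machine on the left): 0 shut (level), growing as the free edge rises, stop at 1.15 rad. The flap weighs about 0.45 kg, has a free hinge and falls shut when let go.
- flap_bar (a point): Middle of the straight steel grip bar on the flap: 10 mm thick, 100 mm long, lying along the flap's x axis (parallel to the hinge), 155 mm from the hinge and standing with its axis 35 mm above the flap's top face. Axes turn with the flap: with the flap shut x is horizontal along the bar and z is up; the free edge lies towards -y.
- flap_hinge (a point): Point on the flap's hinge axis, in line with the middle of the bar; the axis lies along this frame's x, 105 mm above the bench. With the flap shut the bar is at y = -155, z = +45 mm in this frame. The flap is 200 x 172 x 10 mm; the grey tower behind the hinge starts 10 mm beyond it and stands 190 mm above the bench.
- index (a joint): Angle of the index arm, the thin aluminium pointer on the same axis at the +x end of the reader: it marks the angle wanted, in the same sense and from the same zero as the flap's angle. Set differently each time (0.45 to 0.90 rad); it stays put by friction unless pushed.
- index_tip (a point): Tip of the index arm, 170 mm from the hinge axis; the arm is a 4 x 12 mm strip 117 mm from the flap's middle along the hinge axis. Its y axis points along the arm back to the hinge, as the flap's y axis does.
- bottle: Bystander: amber screw-cap bottle, 60 mm across, 130 mm tall; origin at the centre of its underside.
- tube_rack: Bystander: grey rack of capped tubes, 70 x 150 mm, 88 mm tall; origin at the centre of its underside.
- tip_box: Bystander: tip box with clear lid, 80 x 120 mm, 65 mm tall; origin at the centre of its underside.
- dish: Bystander: clear covered dish, 90 mm across, 28 mm tall; origin at the centre of its underside.
- jar: Bystander: small white jar, 50 mm across, 40 mm tall; origin at the centre of its underside.
- spare: Bystander: a second cartridge of the same make (90 x 60 x 22 mm) lying flat on the bench; not to be used; origin at the centre of its underside.
There are look-alikes about, which are no part of the job. Leave any black or purple look-alike of the part that bears pad_top alone.

How it is judged:
By the outcome, as a careful person would: the job done as asked, in the order asked, and still so for the second after the job is handed in, while the arm keeps its last pose, push and grip.
It also fails if it takes over 56 s, if anything falls off the work surface, if the arm or the gripper's body presses on something with over 40 N, if the wrist force passes 120 N, or if a joint passes its speed limit or range.

## Working session

There is one attempt and no reset: what is moved stays moved. The work goes in short steps, Python scripts to look and compute and a tool call to move; the robot and the scene stay as the last step left them, time stands still between calls to the robot, and variables do not carry over. Pictures are saved under pics/ and viewed, and the job is handed in when it is done.

Besides the shell and the picture viewer there is one more tool, called after "Request:" in YAML: its name, and indented under it one key for each argument. play_rows: Moves the arm, as the interface text tells. Its arguments: {"type":"object","properties":{"series":{"type":"array"},"force":{"type":"number"}},"required":["series"]}

```bash
mkdir -p pics
python3 - <<'E'
from bench import *
import cv2,pickle
s=get_state();print(s)
for n in("scene","top"):
    d=get_image(n);pickle.dump(d,open(n+"0.pkl","wb"))
    cv2.imwrite(f"pics/{n}0.png",d["frame"][:,:,::-1])
    print(n,d["fx"],d["fy"],d["cx"],d["cy"],d["D"],d["R"],d["t"])
E
```

```text
{'time': 0.0, 'joint_positions': array([-1.14090257,  0.32184204, -0.07009643,  1.45166238,  0.02259792,
        1.37080078, -0.05689182]), 'qd': array([-9.96903434e-04, -8.90665691e-04,  4.43114646e-05, -1.83910352e-03,
        2.30450147e-03, -6.46791190e-04, -4.28075563e-04]), 'joint_torque': array([ 4.36904766e-04, -4.91276944e+01, -4.03174460e-01, -3.12533247e+01,
       -6.36755023e-02,  4.33064613e-02,  1.74732422e-04]), 'position': array([0.26233511, 0.59402826, 0.18355565]), 'tool_rot': array([-6.48293477e-01, -3.07365960e+00,  2.98529053e-03]), 'ft_force': array([ 0.54084616, -0.27769031, -0.110371  ]), 'torque': array([ 0.00815033,  0.0464294 , -0.06646866]), 'grip_width': 0.9955004039963672}
scene 606.8259470263328 606.8259470263328 316.96173462079713 243.75776363928068 [-0.15060222  0.          0.          0.          0.        ] [[-0.78912215  0.61414638 -0.01050946]
 [ 0.48739633  0.61566403 -0.61919514]
 [-0.37380616 -0.49374287 -0.78516682]] [ 0.46227502 -0.07038218  1.8555743 ]
top 515.5156866968586 515.5156866968586 318.22418756933956 244.25817009609867 [0.05211043 0.         0.         0.         0.        ] [[-0.01966049 -0.99971672  0.01341471]
 [-0.98302901  0.01688112 -0.18267183]
 [ 0.18239363 -0.01677846 -0.98308242]] [-0.15109753  0.49153121  1.14717383]
```

View pics/scene0.png

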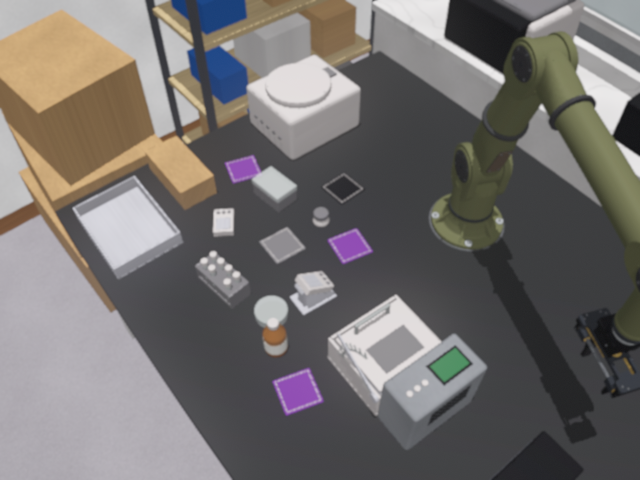

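View pics/top0.png

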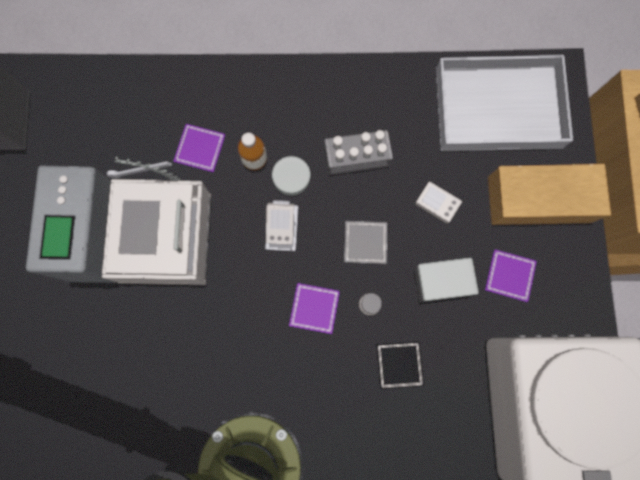

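```bash
cat > h.py <<'E'
import numpy as np,cv2,pickle
from scipy.spatial.transform import Rotation as Ro
def ray(d,u,v):
    K=np.array([[d["fx"],0,d["cx"]],[0,d["fy"],d["cy"]],[0,0,1]])
    p=cv2.undistortPoints(np.array([[[u,v]]],float),K,np.array(d["D"]))[0,0]
    R=np.array(d["R"]);t=np.array(d["t"]);return -R.T@t,R.T@np.array([p[0],p[1],1])
def onz(d,u,v,z):
    c,r=ray(d,u,v);return c+r*(z-c[2])/r[2]
def tri(d1,p1,d2,p2):
    c1,r1=ray(d1,*p1);c2,r2=ray(d2,*p2)
    r1/=np.linalg.norm(r1);r2/=np.linalg.norm(r2)
    a=np.linalg.lstsq(np.array([r1,-r2]).T,c2-c1,rcond=None)[0]
    P,Q=c1+a[0]*r1,c2+a[1]*r2;return (P+Q)/2,np.linalg.norm(P-Q)
def proj(d,X):
    K=np.array([[d["fx"],0,d["cx"]],[0,d["fy"],d["cy"]],[0,0,1]])
    return cv2.projectPoints(np.atleast_2d(np.array(X,float)),cv2.Rodrigues(np.array(d["R"]))[0],np.array(d["t"]),K,np.array(d["D"]))[0][:,0]
def crop(d,x,y,w,h,k,fn):
    cv2.imwrite(fn,cv2.resize(d["frame"][y:y+h,x:x+w,::-1],None,fx=k,fy=k,interpolation=cv2.INTER_CUBIC))
def load(n):return pickle.load(open(n,"rb"))
E
python3 - <<'E'
from h import *
s=load("scene0.pkl");t=load("top0.pkl")
crop(t,250,180,160,120,5,"pics/c1.png")
crop(t,90,140,130,150,4,"pics/c2.png")
crop(s,320,290,170,160,4,"pics/c3.png")
crop(s,250,220,130,100,6,"pics/c4.png")
print(onz(t,366,242,.004),onz(s,282,245,.004), onz(t,282,226,.065))
E
```

```text
[ 0.50005751 -0.27573416  0.004     ] [ 0.50365991 -0.27439823  0.004     ] [ 0.52914373 -0.07768492  0.065     ]
```

View pics/c1.png

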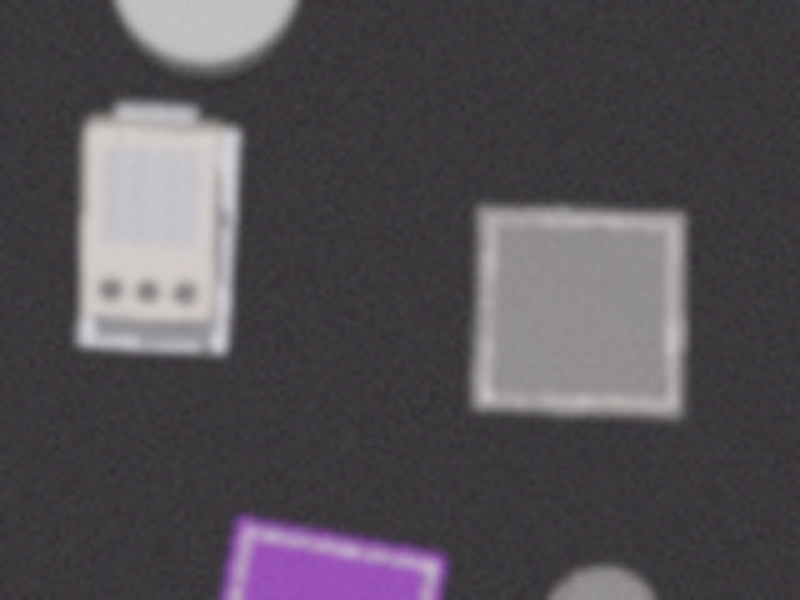

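View pics/c2.png

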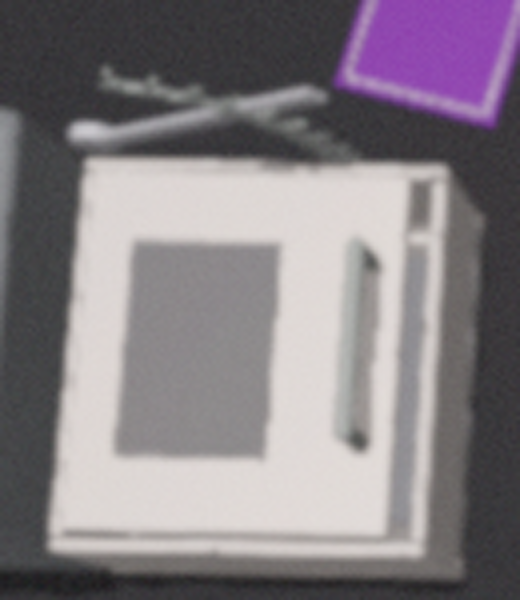

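View pics/c3.png

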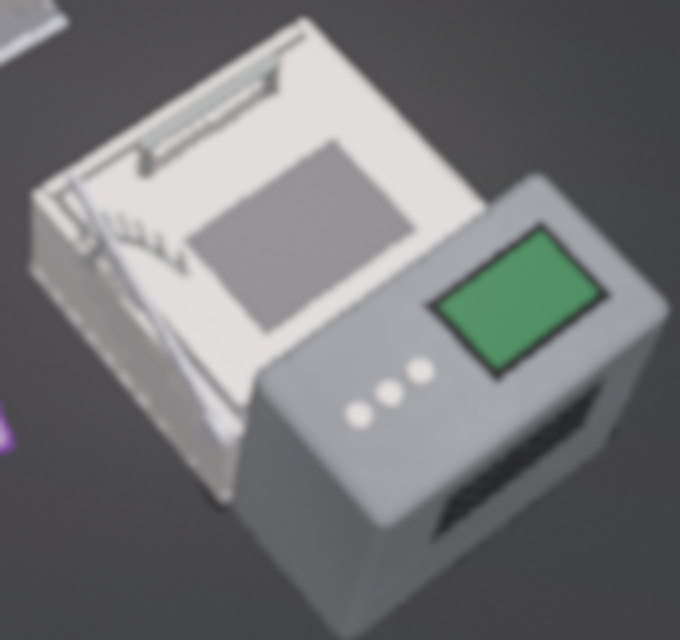

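View pics/c4.png

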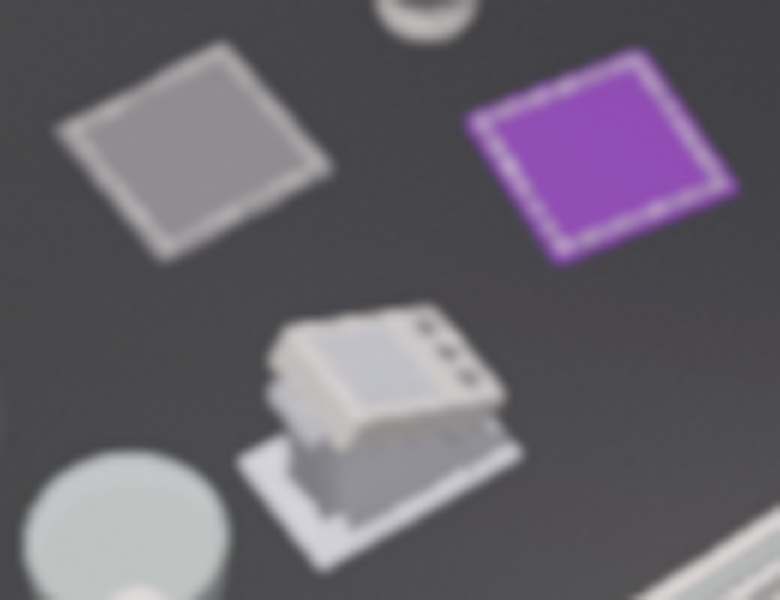

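Run:
```python
from h import *
np.set_printoptions(precision=4,suppress=True)
s=load("scene0.pkl");t=load("top0.pkl")
print("cams",ray(s,0,0)[0],ray(t,0,0)[0])
T=lambda x,y:(250+x/5-.4,180+y/5-.4); S=lambda x,y:(250+x/6-.42,220+y/6-.42)
names=["+x+y","+x-y","-x-y","-x+y"]
tc=[(86,124),(217,127),(210,318),(79,317)]; sc=[(350,428),(288,325),(430,306),(502,396)]
P=[]
for n,a,b in zip(names,tc,sc):
    p,e=tri(t,T(*a),s,S(*b));P.append(p);print(n,p,e)
P=np.array(P);print("mean",P.mean(0));print([np.linalg.norm(P[i]-P[(i+1)%4]) for i in range(4)])
# pad corners
pt=[(478,208),(686,212),(683,418),(471,411)]
ps=[(165,263),(55,130),(222,40),(333,170)]
for a,b in zip(pt,ps): print("pad",onz(t,*T(*a),.004),onz(s,*S(*b),.004))
print(np.mean([onz(t,*T(*a),.004) for a in pt],0),np.mean([onz(s,*S(*a),.004) for a in ps],0))
# foot corners
for b in [(238,461),(322,572),(523,455)]: print("foot s",onz(s,*S(*b),.006))
for b in [(242,130),(228,356),(77,348)]: print("foot t",onz(t,*T(*b),.006))
for n,X in dict(lip=(158,108)).items(): print(n,[onz(t,*T(*X),z) for z in(.03,.05,.08)])
```

```text
cams [1.0927 0.6756 1.4182] [ 0.271  -0.1401  1.2196]
+x+y [ 0.5752 -0.047   0.0918] 0.0046947128083007494
+x-y [ 0.5687 -0.1045  0.1011] 0.00018084779002841138
-x-y [ 0.4914 -0.0995  0.0541] 0.00190149908167329
-x+y [ 0.4945 -0.0402  0.0512] 0.004923375638709561
mean [ 0.5325 -0.0728  0.0745]
[np.float64(0.05864016517841106), np.float64(0.09058399357937201), np.float64(0.05943235212634066), np.float64(0.09056948522607021)]
pad [ 0.5521 -0.2272  0.004 ] [ 0.5547 -0.2282  0.004 ]
pad [ 0.5484 -0.3279  0.004 ] [ 0.5499 -0.3291  0.004 ]
pad [ 0.4478 -0.322   0.004 ] [ 0.4502 -0.3246  0.004 ]
pad [ 0.4529 -0.221   0.004 ] [ 0.4565 -0.2232  0.004 ]
[ 0.5003 -0.2745  0.004 ] [ 0.5028 -0.2763  0.004 ]
foot s [ 0.5953 -0.1132  0.006 ]
foot s [ 0.601  -0.0411  0.006 ]
foot s [ 0.4896 -0.034   0.006 ]
foot t [ 0.5924 -0.1136  0.006 ]
foot t [ 0.4812 -0.1055  0.006 ]
foot t [ 0.4863 -0.0336  0.006 ]
lip [array([ 0.5974, -0.0743,  0.03  ]), array([ 0.5919, -0.0754,  0.05  ]), array([ 0.5837, -0.0771,  0.08  ])]
```

Run:
```python
from h import *
np.set_printoptions(precision=4,suppress=True)
s=load("scene0.pkl");t=load("top0.pkl")
T=lambda x,y:(90+x/4-.375,140+y/4-.375); S=lambda x,y:(320+x/4-.375,290+y/4-.375)
for n,a,b in [("tip",(325,96),(75,182)),("boss",(85,133),(228,430)),("bar+x",(358,240),(146,150)),("bar-x",(346,445),(276,72)),
  ("flap free +x",(410,178),(70,185)),("flap free -x",(388,537),(305,30)),("flap hinge+x",(85,165),(240,408))]:
    print(n,*tri(t,T(*a),s,S(*b)))
```

```text
tip [0.6357 0.1453 0.1908] 0.0032943924583539097
boss [0.6422 0.2952 0.1166] 0.002902883702289748
bar+x [0.5714 0.1368 0.1475] 0.0012118973644238262
bar-x [0.4647 0.1411 0.1352] 0.004503490259927915
flap free +x [0.6132 0.1161 0.1221] 0.001454536577862523
flap free -x [0.4185 0.1216 0.1157] 0.006686625409409613
flap hinge+x [0.6258 0.2917 0.1176] 0.0034717022293527704
```

```bash
cat >> h.py <<'E'
def frame(z,y):
    z=np.array(z,float);z/=np.linalg.norm(z);y=np.array(y,float);y-=z*(y@z);y/=np.linalg.norm(y)
    return np.array([np.cross(y,z),y,z]).T
def rel(st,p,R):
    R0=Ro.from_rotvec(st["tool_rot"]).as_matrix()
    d=R0.T@(np.array(p)-st["position"]);w=np.degrees(Ro.from_matrix(R0.T@R).as_rotvec())
    print("shift mm",np.round(d*1000,1),"turn deg",np.round(w,2),"rows",max(np.linalg.norm(d)/.0417,np.linalg.norm(w)/7.16).round(1))
def show(st):
    R0=Ro.from_rotvec(st["tool_rot"]).as_matrix()
    print("t",round(st["time"],2),"p",st["position"].round(4),"x",R0[:,0].round(3),"y",R0[:,1].round(3),"z",R0[:,2].round(3),"q",st["joint_positions"].round(2),"f",st["ft_force"].round(1),"g",round(st["grip_width"],3))
Yaw=np.radians(-3.8);X1=np.array([np.cos(Yaw),np.sin(Yaw),0]);Y1=np.array([-np.sin(Yaw),np.cos(Yaw),0]);Z1=np.array([0,0,1.])
def cart():  # cartridge on rest
    cx=X1*np.cos(np.pi/6)+Z1*.5; cz=-X1*.5+Z1*np.cos(np.pi/6)
    c=np.array([.541,-.0732,.055])+.011*cz
    return c,cx,cz
E
python3 - <<'E'
from h import *
from bench import *
s=load("scene0.pkl");t=load("top0.pkl")
print("bottle",onz(t,252,150,.06),"dish",onz(t,291,175,.028))
st=get_state();show(st)
c,cx,cz=cart();print(c)
a=np.radians(20);z=-np.sin(a)*X1-np.cos(a)*Z1;R=frame(z,Y1)
g=c+.012*cx;tcp=g+.019*z
print(tcp)
rel(st,tcp-.11*z,R)
print(proj(s,[c])[0],proj(t,[c])[0])
E
```

```text
bottle [ 0.71481943 -0.00819559  0.06      ] dish [ 0.66270613 -0.09825138  0.028     ]
t 0.1 p [0.2624 0.5941 0.1836] x [-0.915  0.404 -0.   ] y [ 0.404  0.915 -0.002] z [-0.001 -0.002 -1.   ] q [-1.14  0.32 -0.07  1.45  0.02  1.37 -0.06] f [ 0.1 -0.9 -0.6] g 0.997
[ 0.53551209 -0.07283549  0.06452628]
[ 0.53939745 -0.07309356  0.05267212]
shift mm [-558.3 -485.5   28.5] turn deg [  3.39  19.78 -19.84] rows 17.8
[314.84775595 282.87458152] [279.87405048 223.36645955]
```

Request:
play_rows:
  series: [100,0,0,-0.1,0,0,0,100,0,0,-0.16,0,0,0,100,0,0,-0.16,0,0,0,100,0,0,-0.16,0,0,0,100,-0.25,-0.2,-0.16,0,0,-10,100,-0.25,-0.2,-0.16,0,0,-10,100,-0.25,-0.2,-0.16,0,0,-10,100,-0.25,-0.2,-0.16,0,0,-10,100,-0.25,-0.2,-0.16,0,0,-10,100,-0.25,-0.2,-0.16,0,0,-10]

```text
time: 0.93
position: [0.3785, 0.3708, 0.3443]
tool_rot: [-0.378, -3.119, 0.0]
ft_force: [0.5, 0.9, -0.1]
grip_width: 0.996
```

Request:
play_rows:
  series: [100,-0.29,-0.33,0,0,0,-10,100,-0.29,-0.33,0,0,0,-10,100,-0.29,-0.33,0,0,0,-10,100,-0.29,-0.33,0,0,0,-10,100,-0.29,-0.33,0,0,0,-10,100,-0.29,-0.33,0,0,0,-10,100,-0.29,-0.33,0,0,0,-10,100,-0.29,-0.33,0,0,0,-10,100,-0.29,-0.33,0,0,0,-10,100,-0.29,-0.33,0,0,0,-10]

```text
time: 1.77
position: [0.5691, 0.0044, 0.3445]
tool_rot: [-0.104, -3.14, -0.0]
ft_force: [0.6, -0.3, 0.7]
grip_width: 0.996
```

```bash
cat > g.py <<'E'
from h import *
from bench import *
import sys
off=float(sys.argv[1]);a=np.radians(20)
st=get_state();show(st);c,cx,cz=cart()
z=-np.sin(a)*X1-np.cos(a)*Z1;R=frame(z,Y1);tcp=c+.012*cx+.019*z
rel(st,tcp-off*z,R)
E
python3 g.py .1
```

```text
t 1.77 p [0.5691 0.0044 0.3445] x [-0.998  0.066  0.   ] y [0.066 0.998 0.   ] z [-0.  0. -1.] q [-0.46  0.12  0.46  1.39 -0.05  1.64  1.5 ] f [ 0.6 -0.3  0.7] g 0.996
shift mm [ -9.7 -79.4 197.9] turn deg [ 0.02 20.   -0.  ] rows 5.1
```

Request:
play_rows:
  series: [100,-0.01,-0.079,0.05,0,20,0,100,-0.01,-0.079,0.05,0,20,0,100,-0.01,-0.079,0.15,0,20,0,100,-0.01,-0.079,0.15,0,20,0,100,-0.01,-0.079,0.15,0,20,0,100,-0.01,-0.079,0.198,0,20,0,100,-0.01,-0.079,0.198,0,20,0,100,-0.01,-0.079,0.198,0,20,0,100,-0.01,-0.079,0.198,0,20,0]

```text
time: 2.52
position: [0.5738, -0.073, 0.148]
tool_rot: [-0.093, -2.792, -0.016]
ft_force: [0.6, 0.1, -0.5]
grip_width: 1.0
```

```bash
python3 g.py 0
python3 - <<'E'
from h import *
from bench import *
d=get_image("scene");crop(d,210,180,200,150,4,"pics/s1.png")
d=get_image("top");crop(d,200,150,200,150,4,"pics/t1.png")
E
```

```text
t 2.52 p [ 0.5738 -0.073   0.148 ] x [-0.938  0.062  0.342] y [0.066 0.998 0.   ] z [-0.341  0.023 -0.94 ] q [-0.27  0.53  0.51  1.36 -0.2   1.67  1.74] f [ 0.6  0.1 -0.5] g 1.0
shift mm [ -0.3  -2.4 101.3] turn deg [0.01 0.03 0.  ] rows 2.4
```

View pics/s1.png

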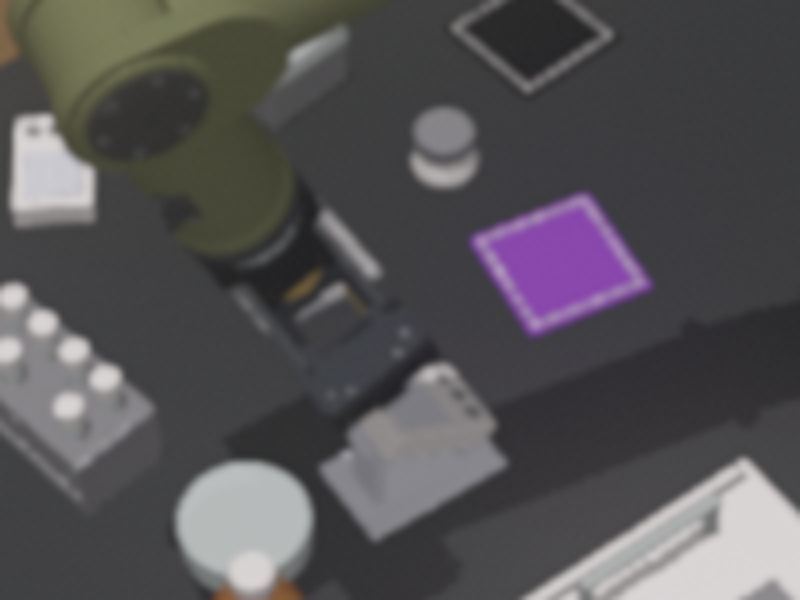

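View pics/t1.png

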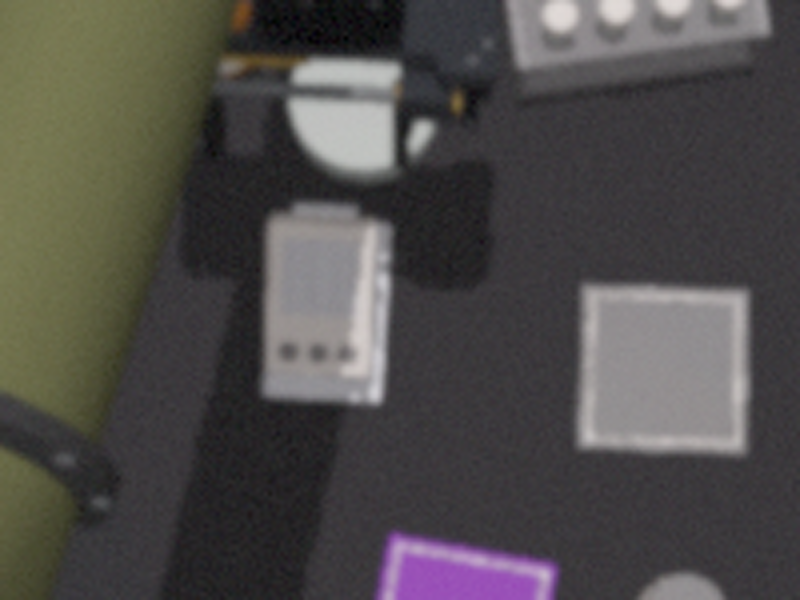

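Request:
play_rows:
  series: [100,0,-0.002,0.04,0,0,0,100,0,-0.002,0.07,0,0,0,100,0,-0.002,0.09,0,0,0,100,0,-0.002,0.101,0,0,0,100,0,-0.002,0.101,0,0,0,100,0,-0.002,0.101,0,0,0]

```text
time: 3.12
position: [0.5403, -0.0729, 0.0535]
tool_rot: [-0.093, -2.794, -0.017]
ft_force: [0.7, -0.5, 1.0]
grip_width: 1.001
```

```bash
python3 g.py 0
python3 - <<'E'
from h import *
from bench import *
d=get_image("scene");crop(d,250,220,130,100,6,"pics/s2.png")
E
```

```text
t 3.12 p [ 0.5403 -0.0729  0.0535] x [-0.939  0.062  0.339] y [0.066 0.998 0.   ] z [-0.339  0.023 -0.941] q [-0.28  0.53  0.49  1.55 -0.2   1.47  1.75] f [ 0.7 -0.5  1. ] g 1.001
shift mm [ 0.6 -0.3  1.1] turn deg [0.02 0.17 0.  ] rows 0.0
```

View pics/s2.png

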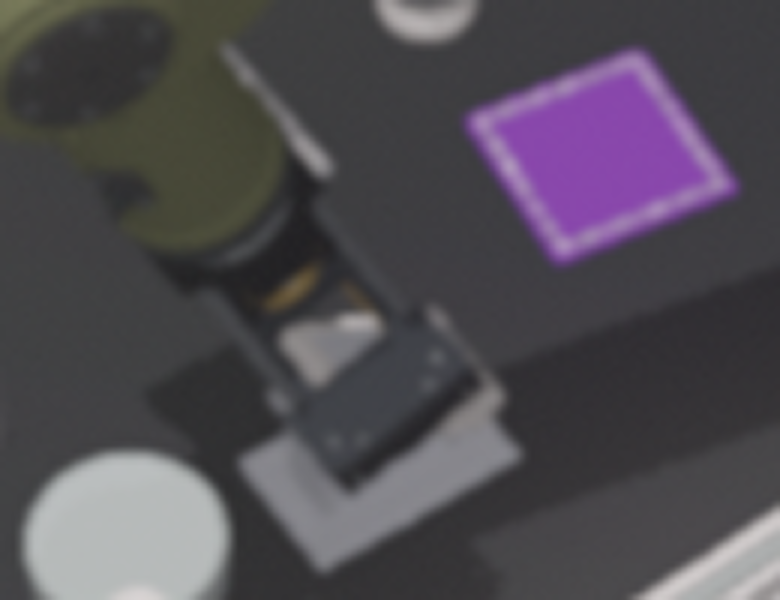

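Request:
play_rows:
  series: [40,0,0,0,0,0,0,40,0,0,0,0,0,0,40,0,0,0,0,0,0,40,0,0,0,0,0,0,40,0,0,0,0,0,0,40,0,0,0,0,0,0]
  force: 25

```text
time: 3.67
position: [0.5392, -0.0729, 0.0519]
tool_rot: [-0.093, -2.792, -0.016]
ft_force: [0.7, -0.4, 0.5]
grip_width: 0.676
```

```bash
python3 g.py 0.08
```

```text
t 3.67 p [ 0.5392 -0.0729  0.0519] x [-0.938  0.063  0.342] y [0.067 0.998 0.   ] z [-0.341  0.023 -0.94 ] q [-0.28  0.53  0.49  1.55 -0.2   1.47  1.75] f [ 0.7 -0.4  0.5] g 0.676
shift mm [ -0.   -0.2 -80.8] turn deg [ 0.01  0.03 -0.02] rows 1.9
```

Request:
play_rows:
  series: [40,0.007,0,-0.019,0,0,0,40,0.017,0,-0.047,0,0,0,40,0.03,0,-0.082,0,0,0,40,0.041,0,-0.113,0,0,0,40,0.051,0,-0.141,0,0,0,40,0.051,0,-0.141,0,0,0]

```text
time: 4.17
position: [0.542, -0.0738, 0.2077]
tool_rot: [-0.094, -2.801, -0.016]
ft_force: [0.2, -0.2, -1.9]
grip_width: 0.682
```

```bash
cat > place.py <<'E'
from h import *
from bench import *
import sys
up=float(sys.argv[1])
st=get_state();show(st)
P=np.array([.5015,-.2755,.004]);b=np.radians(40)
yw=np.radians(float(sys.argv[2]) if len(sys.argv)>2 else -3.8);X=np.array([np.cos(yw),np.sin(yw),0]);Y=np.array([-np.sin(yw),np.cos(yw),0])
z=np.sin(b)*X-np.cos(b)*Z1;R=frame(z,Y)
tcp=P+(.045+.012+up)*Z1+.019*z
print(tcp);rel(st,tcp,R)
E
python3 place.py .06
```

```text
t 4.17 p [ 0.542  -0.0738  0.2077] x [-0.941  0.063  0.333] y [0.067 0.998 0.   ] z [-0.332  0.022 -0.943] q [-0.3   0.42  0.53  1.38 -0.16  1.73  1.73] f [ 0.2 -0.2 -1.9] g 0.682
[ 0.51368611 -0.2763094   0.10644516]
shift mm [ -19.8 -204.   100.3] turn deg [ 0.000e+00 -5.945e+01 -4.000e-02] rows 8.3
```

Request:
play_rows:
  series: [40,0.011,-0.204,0.012,0,-59.5,0,40,0.011,-0.204,0.012,0,-59.5,0,40,0.011,-0.204,0.012,0,-59.5,0,40,0.011,-0.204,0.012,0,-59.5,0,40,0.011,-0.204,0.012,0,-59.5,0,40,0.011,-0.204,0.012,0,-59.5,0,40,0.011,-0.204,0.012,0,-59.5,0,40,0.011,-0.204,0.012,0,-59.5,0,40,0.011,-0.204,0.012,0,-59.5,0,40,0.011,-0.204,0.012,0,-59.5,0]

```text
time: 5.0
position: [0.5081, -0.2743, 0.1904]
tool_rot: [0.085, 2.453, -0.026]
ft_force: [-0.8, 0.9, -1.8]
grip_width: 0.676
```

```bash
python3 place.py .02;  python3 - <<'E'
from h import *
from bench import *
d=get_image("scene");crop(d,190,150,200,150,4,"pics/s3.png")
d=get_image("top");crop(d,270,150,200,150,4,"pics/t3.png")
E
```

```text
t 5.0 p [ 0.5081 -0.2743  0.1904] x [-0.771  0.054 -0.635] y [0.068 0.998 0.003] z [ 0.633 -0.041 -0.773] q [ 0.23 -0.3   0.42  2.23 -0.42  0.65  2.45] f [-0.8  0.9 -1.8] g 0.676
[ 0.51368611 -0.2763094   0.06644516]
shift mm [74.2 -1.9 99.4] turn deg [ 0.06 -0.61 -0.19] rows 3.0
```

View pics/s3.png

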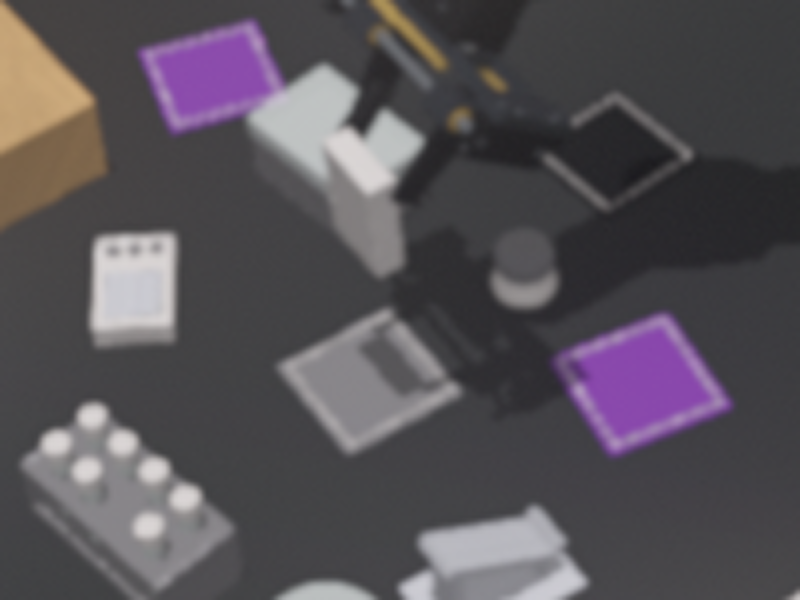

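View pics/t3.png

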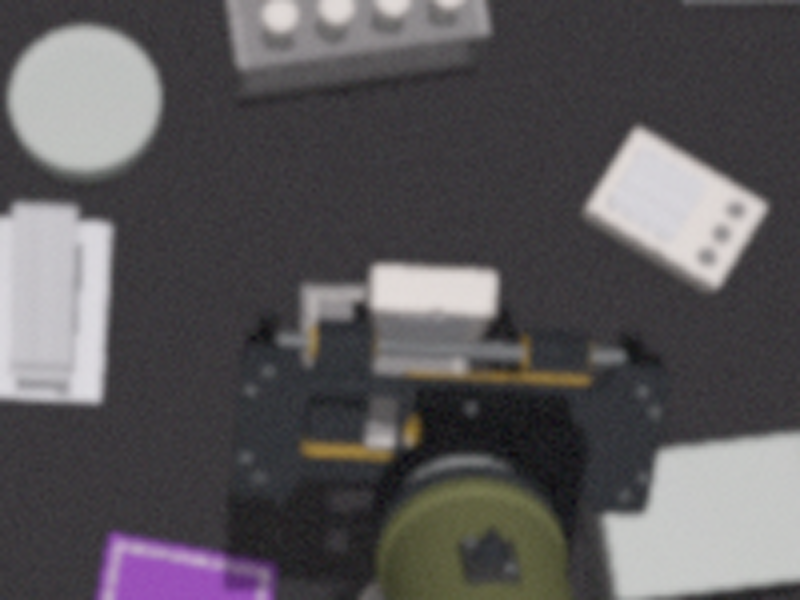

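```bash
python3 place.py .06 -27
python3 - <<'E'
from h import *
t=load("top0.pkl")
print("tipbox",[onz(t,*p,.065).round(3) for p in((418,266),(474,259),(478,297),(424,301))],"jar",onz(t,370,303,.04))
E
```

```text
t 5.1 p [ 0.5084 -0.2756  0.1913] x [-0.772  0.055 -0.633] y [0.07  0.998 0.002] z [ 0.632 -0.042 -0.774] q [ 0.23 -0.3   0.43  2.23 -0.42  0.65  2.44] f [ 0.1  0.4 -1.7] g 0.677
[ 0.51238183 -0.28104457  0.10644516]
shift mm [50.3 -5.4 68.4] turn deg [14.77 -0.73 17.63] rows 3.2
tipbox [array([ 0.431, -0.384,  0.065]), array([ 0.445, -0.512,  0.065]), array([ 0.359, -0.514,  0.065]), array([ 0.352, -0.393,  0.065])] jar [ 0.35162835 -0.27558336  0.04      ]
```

Request:
play_rows:
  series: [40,0.05,-0.005,0.068,14.8,-0.7,17.6,40,0.05,-0.005,0.068,14.8,-0.7,17.6,40,0.05,-0.005,0.068,14.8,-0.7,17.6,40,0.05,-0.005,0.068,14.8,-0.7,17.6,40,0.05,-0.005,0.068,14.8,-0.7,17.6,40,0.05,-0.005,0.068,14.8,-0.7,17.6,40,0.05,-0.005,0.068,14.8,-0.7,17.6]

```text
time: 5.68
position: [0.516, -0.2804, 0.11]
tool_rot: [0.564, 2.386, -0.21]
ft_force: [0.2, -0.7, -2.0]
grip_width: 0.675
```

```bash
python3 place.py .015 -27
```

```text
t 5.68 p [ 0.516  -0.2804  0.11  ] x [-0.684  0.341 -0.645] y [ 0.449  0.894 -0.003] z [ 0.576 -0.291 -0.764] q [ 0.57 -0.22 -0.12  2.38 -0.04  0.28  1.58] f [ 0.2 -0.7 -2. ] g 0.675
[ 0.51238183 -0.28104457  0.06144516]
shift mm [33.6 -2.1 35.2] turn deg [0.11 0.19 0.36] rows 1.2
```

Request:
play_rows:
  series: [40,0.034,-0.002,0.035,0.1,0.2,0.4,40,0.034,-0.002,0.035,0.1,0.2,0.4,40,0.034,-0.002,0.035,0.1,0.2,0.4,40,0.034,-0.002,0.035,0.1,0.2,0.4,40,0.034,-0.002,0.035,0.1,0.2,0.4]

```text
time: 6.1
position: [0.513, -0.2819, 0.0633]
tool_rot: [0.577, 2.382, -0.209]
ft_force: [0.3, 0.9, -2.0]
grip_width: 0.678
```

```bash
python3 place.py .0 -27
python3 - <<'E'
from h import *
from bench import *
d=get_image("scene");crop(d,230,180,130,100,6,"pics/s4.png")
d=get_image("top");crop(d,310,190,130,100,6,"pics/t4.png");pickle.dump(d,open("t4.pkl","wb"))
E
```

```text
t 6.1 p [ 0.513  -0.2819  0.0633] x [-0.679  0.35  -0.645] y [0.457 0.89  0.002] z [ 0.575 -0.294 -0.764] q [ 0.59 -0.13 -0.14  2.42 -0.01  0.15  1.55] f [ 0.3  0.9 -2. ] g 0.678
[ 0.51238183 -0.28104457  0.04644516]
shift mm [11.6  0.5 12.3] turn deg [-0.04  0.2  -0.21] rows 0.4
```

View pics/s4.png

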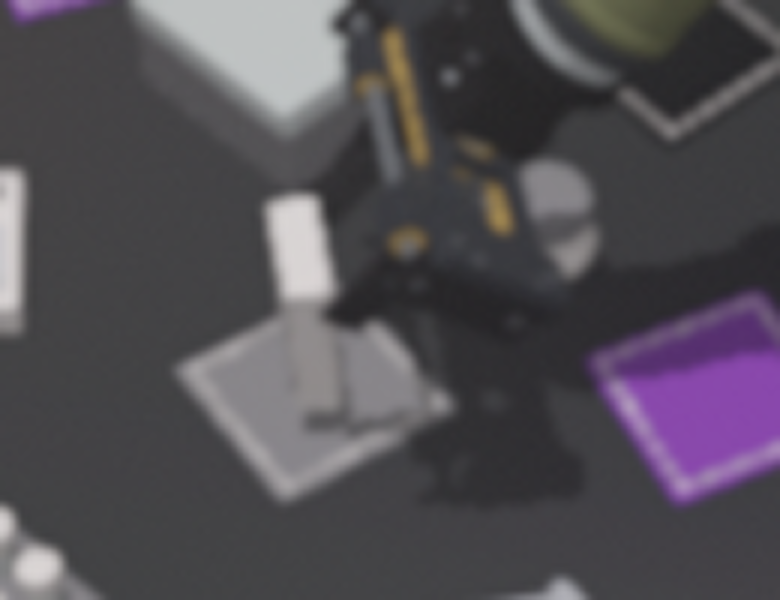

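View pics/t4.png

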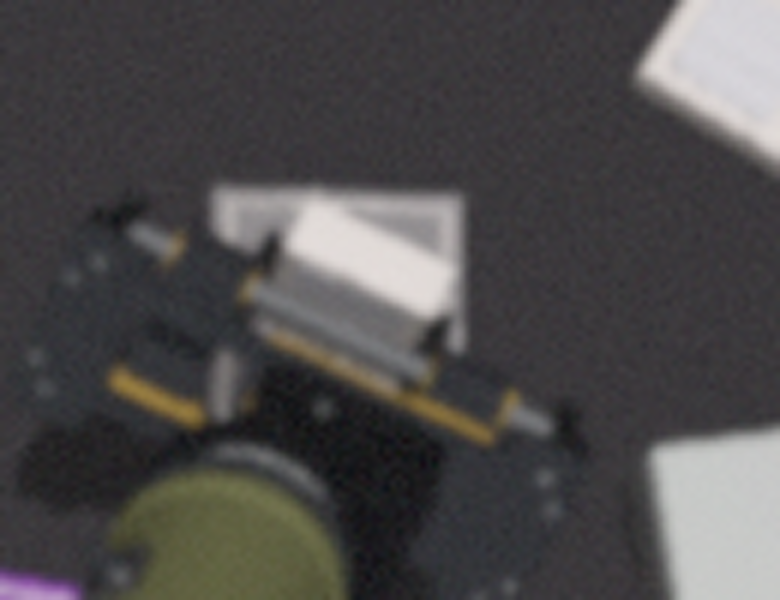

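Run:
```python
from h import *
d=load("t4.pkl")
c=[onz(d,310+x/6-.42,190+y/6-.42,.111) for x,y in ((318,190),(460,265),(430,322),(285,245))]
print(np.round(c,4),np.mean(c,0),[np.linalg.norm(c[i]-c[(i+1)%4]) for i in range(4)])
```

```text
[[ 0.5266 -0.2579  0.111 ]
 [ 0.4976 -0.309   0.111 ]
 [ 0.4765 -0.2971  0.111 ]
 [ 0.5062 -0.2451  0.111 ]] [ 0.50173038 -0.27727847  0.111     ] [np.float64(0.05871782558706529), np.float64(0.024163203308970253), np.float64(0.059830671830767596), np.float64(0.02415436431671879)]
```

Request:
play_rows:
  series: [40,0.004,0,0.004,0,0.2,0,40,0.007,0,0.008,0,0.2,0,40,0.0095,0,0.011,0,0.2,0,40,0.0095,0,0.011,0,0.2,0,40,0.0095,0,0.011,0,0.2,0]

```text
time: 6.62
position: [0.5111, -0.2809, 0.0461]
tool_rot: [0.579, 2.39, -0.207]
ft_force: [0.3, -0.7, -0.6]
grip_width: 0.675
```

```bash
python3 place.py .0 -27
```

```text
t 6.62 p [ 0.5111 -0.2809  0.0461] x [-0.683  0.352 -0.64 ] y [0.457 0.889 0.002] z [ 0.57  -0.291 -0.769] q [ 0.62 -0.09 -0.17  2.43  0.01  0.11  1.53] f [ 0.3 -0.7 -0.6] g 0.675
[ 0.51238183 -0.28104457  0.04644516]
shift mm [-1.2  0.4  0.5] turn deg [-0.04 -0.23 -0.22] rows 0.0
```

Request:
play_rows:
  series: [40,0.001,0,0.001,0,0,0,40,0.001,0,0.001,0,0,0,40,0.001,0,0.001,0,0,0]

```text
time: 6.87
position: [0.5116, -0.2812, 0.0457]
tool_rot: [0.578, 2.388, -0.207]
ft_force: [-0.5, -0.4, 0.1]
grip_width: 0.673
```

```bash
python3 place.py .0 -27
python3 - <<'E'
from h import *
from bench import *
d=get_image("scene");crop(d,230,180,130,100,6,"pics/s5.png")
E
```

```text
t 6.87 p [ 0.5116 -0.2812  0.0457] x [-0.682  0.352 -0.641] y [0.457 0.889 0.002] z [ 0.571 -0.292 -0.767] q [ 0.62 -0.09 -0.17  2.43  0.02  0.1   1.52] f [-0.5 -0.4  0.1] g 0.673
[ 0.51238183 -0.28104457  0.04644516]
shift mm [-0.9  0.4 -0.2] turn deg [-0.05 -0.12 -0.22] rows 0.0
```

View pics/s5.png

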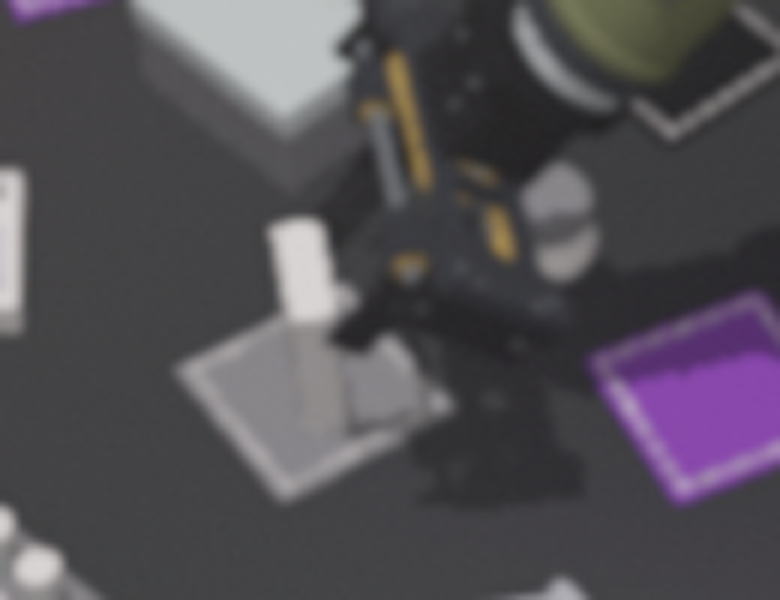

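Request:
play_rows:
  series: [72,0,0,0,0,0,0,72,0,0,0,0,0,0,100,0,0,0,0,0,0,100,0,0,0,0,0,0,100,0,0,0,0,0,0,100,0,0,0,0,0,0]

```text
time: 7.42
position: [0.5114, -0.2809, 0.0453]
tool_rot: [0.578, 2.389, -0.207]
ft_force: [-0.3, -1.2, -0.5]
grip_width: 0.932
```

```bash
python3 place.py .0 -27
python3 - <<'E'
from h import *
from bench import *
d=get_image("scene");crop(d,230,180,130,100,6,"pics/s6.png")
E
```

```text
t 7.42 p [ 0.5114 -0.2809  0.0453] x [-0.683  0.352 -0.641] y [0.457 0.89  0.002] z [ 0.57  -0.291 -0.768] q [ 0.62 -0.09 -0.17  2.43  0.02  0.1   1.52] f [-0.3 -1.2 -0.5] g 0.932
[ 0.51238183 -0.28104457  0.04644516]
shift mm [-1.5  0.3 -0.3] turn deg [-0.04 -0.17 -0.21] rows 0.0
```

View pics/s6.png

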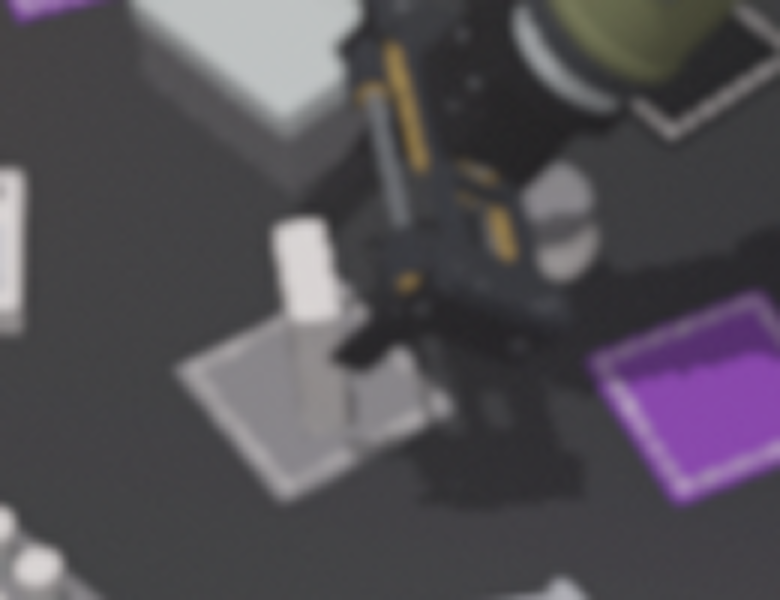

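Request:
play_rows:
  series: [100,-0.0064,0,-0.0077,0,0,0,100,-0.019,0,-0.023,0,0,0,100,-0.032,0,-0.038,0,0,0,100,-0.045,0,-0.054,0,0,0,100,-0.064,0,-0.077,0,0,0,100,-0.083,0,-0.1,0,0,0,100,-0.103,0,-0.123,0,0,0,100,-0.128,0,-0.154,0,0,0,100,-0.128,0,-0.154,0,0,0,100,-0.128,0,-0.154,0,0,0]

```text
time: 8.3
position: [0.5316, -0.2912, 0.2235]
tool_rot: [0.585, 2.412, -0.185]
ft_force: [-0.4, 1.4, -0.5]
grip_width: 0.998
```

Run:
```python
from h import *
from bench import *
show(get_state())
d=get_image("scene");crop(d,230,180,130,100,6,"pics/s7.png")
pickle.dump(d,open("s7.pkl","wb"))
d=get_image("top");cv2.imwrite("pics/t7.png",d["frame"][:,:,::-1]);pickle.dump(d,open("t7.pkl","wb"))
```

```text
t 8.3 p [ 0.5316 -0.2912  0.2235] x [-0.695  0.363 -0.62 ] y [0.454 0.891 0.013] z [ 0.558 -0.272 -0.784] q [ 0.36 -0.3   0.08  2.17  0.05  0.6   1.51] f [-0.4  1.4 -0.5] g 0.998
```

View pics/s7.png

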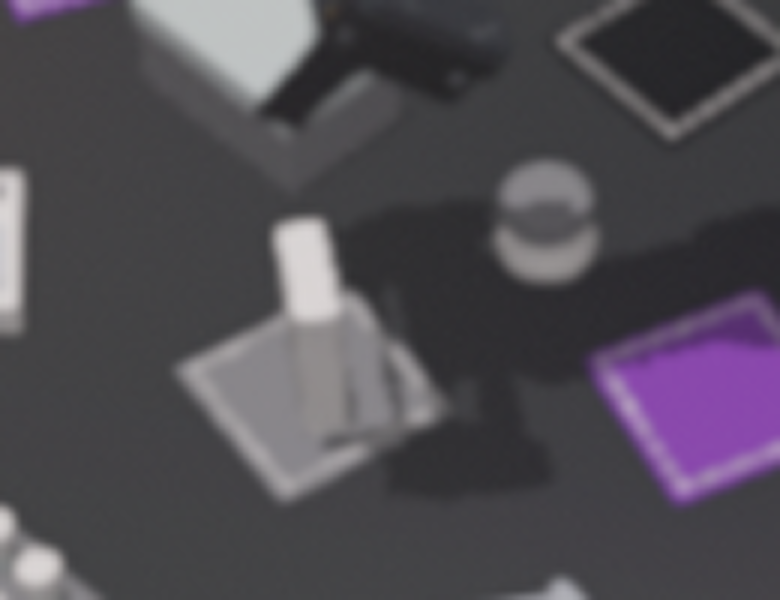

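View pics/t7.png

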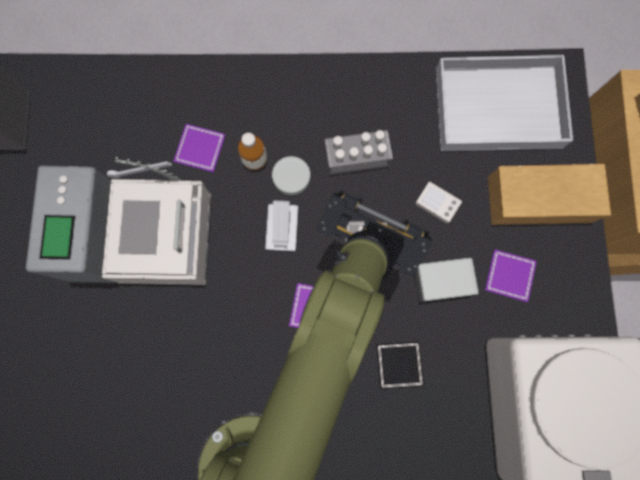

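Run:
```python
from h import *
np.set_printoptions(precision=4,suppress=True)
s=load("scene0.pkl");t=load("top0.pkl")
crop(t,100,155,60,45,13,"pics/c5.png");crop(t,150,175,60,100,6,"pics/c7.png")
crop(s,325,325,60,80,7,"pics/c6.png");crop(s,325,295,75,50,10,"pics/c8.png")
```

```text
(no output)
```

View pics/c5.png

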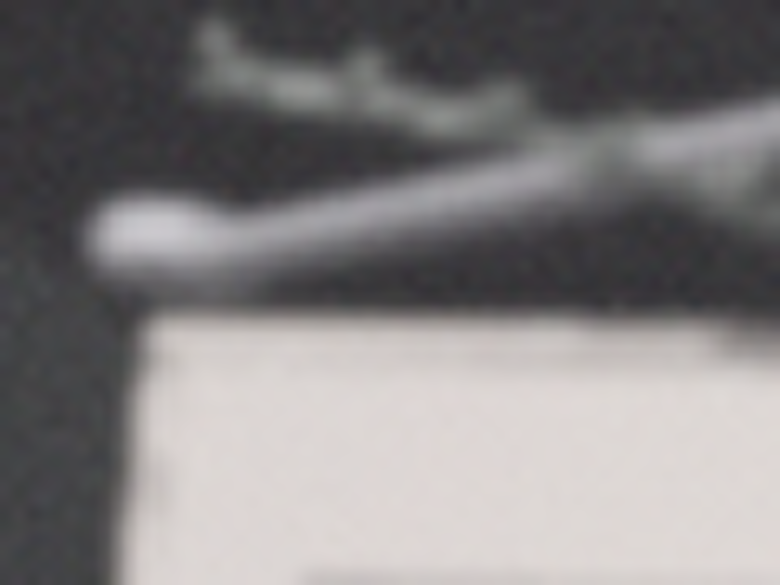

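View pics/c6.png

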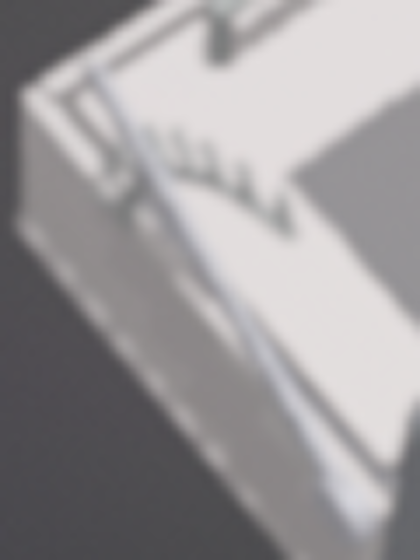

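View pics/c7.png

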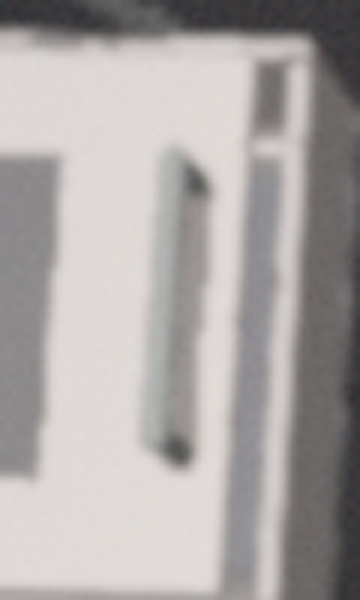

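View pics/c8.png

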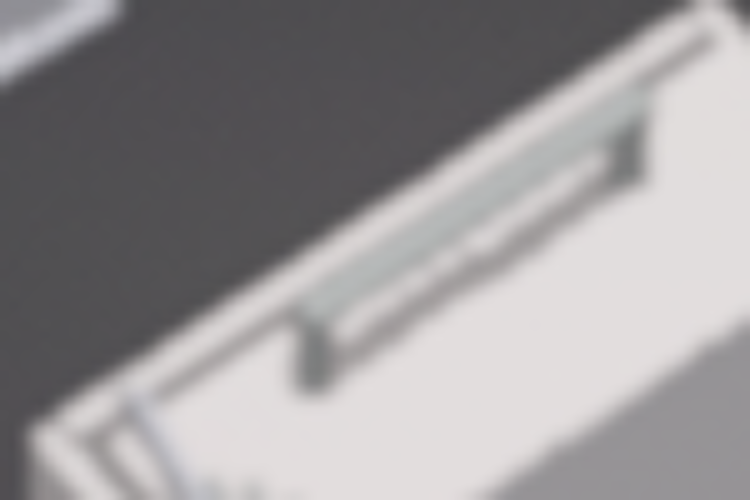

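Run:
```python
from h import *
np.set_printoptions(precision=4,suppress=True)
s=load("scene0.pkl");t=load("top0.pkl")
U=lambda x,y,ox,oy,k:(ox+x/k-.5+.5/k,oy+y/k-.5+.5/k)
b1=onz(t,*U(176,150,150,175,6),.155);b2=onz(t,*U(155,445,150,175,6),.155)
print("bar top cam",b1,b2,(b1+b2)/2,np.linalg.norm(b1-b2),np.degrees(np.arctan2(*(b1-b2)[[1,0]])))
e1=onz(s,*U(308,300,325,295,10),.155);e2=onz(s,*U(640,100,325,295,10),.155)
print("bar scene",e1,e2,(e1+e2)/2,np.linalg.norm(e1-e2),np.degrees(np.arctan2(*(e1-e2)[[1,0]])))
# flap corners top z=.115
for n,p in dict(fp=(410,178),fm=(388,537),hp=(85,165),hm=(62,530)).items(): print(n,onz(t,*U(*p,90,140,4),.115))
P,e=tri(t,U(322,96,90,140,4),s,U(92,72,325,325,7));print("tip",P,e)
P,e=tri(t,U(150,235,100,155,13),s,U(362,515,325,325,7));print("boss",P,e)
```

```text
bar top cam [0.5698 0.1349 0.155 ] [0.4641 0.1391 0.155 ] [0.5169 0.137  0.155 ] 0.10578040394511766 -2.2815899579663044
bar scene [0.5709 0.1338 0.155 ] [0.4702 0.1411 0.155 ] [0.5205 0.1374 0.155 ] 0.10096909876675524 -4.120291250686246
fp [0.616  0.1173 0.115 ]
fm [0.4163 0.1241 0.115 ]
hp [0.6254 0.2939 0.115 ]
hm [0.4234 0.2955 0.115 ]
tip [0.6361 0.1454 0.1923] 0.0006145004152492805
boss [0.6436 0.2959 0.114 ] 0.003009336153417367
```

```bash
cat > flap.py <<'E'
from h import *
from bench import *
import sys
yw=np.radians(-2.8);FX=np.array([np.cos(yw),np.sin(yw),0]);FY=np.array([-np.sin(yw),np.cos(yw),0])
H=np.array([.5262,.292,.105])
def pose(th,up=0):
    n=np.sin(th)*FY+np.cos(th)*Z1; r=np.cos(th)*FY-np.sin(th)*Z1
    bar=H-.155*r+.045*n
    return bar-.019*n+up*n, frame(-n,r), bar
if __name__=="__main__":
    st=get_state();show(st);p,R,b=pose(float(sys.argv[1]),float(sys.argv[2]));print(p,b);rel(st,p,R)
E
python3 flap.py 0 .15
```

```text
t 8.4 p [ 0.5302 -0.2895  0.2206] x [-0.698  0.363 -0.618] y [0.453 0.892 0.013] z [ 0.555 -0.271 -0.786] q [ 0.37 -0.3   0.08  2.18  0.05  0.6   1.51] f [-0.1  0.8 -0.3] g 1.0
[0.51862829 0.13718505 0.281     ] [0.51862829 0.13718505 0.15      ]
shift mm [ 125.6  375.9 -169.5] turn deg [ -7.34  37.72 -23.45] rows 10.3
```

Request:
play_rows:
  series: [50,-0.019,0,-0.024,0,10,0,50,0.126,0.376,-0.17,-7.3,37.7,-23.5,50,0.126,0.376,-0.17,-7.3,37.7,-23.5,50,0.126,0.376,-0.17,-7.3,37.7,-23.5,50,0.126,0.376,-0.17,-7.3,37.7,-23.5,50,0.126,0.376,-0.17,-7.3,37.7,-23.5,50,0.126,0.376,-0.17,-7.3,37.7,-23.5,50,0.126,0.376,-0.17,-7.3,37.7,-23.5,50,0.126,0.376,-0.17,-7.3,37.7,-23.5,50,0.126,0.376,-0.17,-7.3,37.7,-23.5]

```text
time: 9.23
position: [0.5195, 0.0836, 0.2758]
tool_rot: [-0.079, -3.139, 0.001]
ft_force: [0.6, 1.1, -0.2]
grip_width: 0.502
```

```bash
python3 flap.py 0 .07
```

```text
t 9.23 p [0.5195 0.0836 0.2758] x [-0.999  0.051  0.001] y [ 0.051  0.999 -0.001] z [-0.002 -0.001 -1.   ] q [ 0.02  0.04 -0.24  1.6   0.01  1.51  1.3 ] f [ 0.6  1.1 -0.2] g 0.502
[0.51862829 0.13718505 0.201     ] [0.51862829 0.13718505 0.15      ]
shift mm [ 3.5 53.6 74.7] turn deg [-0.04 -0.08 -0.1 ] rows 2.2
```

Request:
play_rows:
  series: [50,0,0,0,0,0,0,50,0,0,0,0,0,0]

```text
time: 9.4
position: [0.5193, 0.085, 0.2762]
tool_rot: [-0.069, -3.14, 0.001]
ft_force: [0.3, -1.3, 0.3]
grip_width: 0.505
```

```bash
python3 flap.py 0 .07
```

```text
t 9.4 p [0.5193 0.085  0.2762] x [-0.999  0.044  0.   ] y [ 0.044  0.999 -0.001] z [-0.    -0.001 -1.   ] q [ 0.02  0.04 -0.24  1.6   0.01  1.5   1.31] f [ 0.3 -1.3  0.3] g 0.505
[0.51862829 0.13718505 0.201     ] [0.51862829 0.13718505 0.15      ]
shift mm [ 3.  52.2 75.2] turn deg [-0.03 -0.03  0.29] rows 2.2
```

Request:
play_rows:
  series: [50,0.003,0.052,0.03,0,0,0.3,50,0.003,0.052,0.075,0,0,0.3,50,0.003,0.052,0.075,0,0,0.3,50,0.003,0.052,0.075,0,0,0.3,50,0.003,0.052,0.075,0,0,0.3]

```text
time: 9.82
position: [0.5197, 0.1315, 0.2011]
tool_rot: [-0.091, -3.139, 0.005]
ft_force: [0.3, -0.4, 0.5]
grip_width: 0.503
```

```bash
python3 flap.py 0 0
python3 - <<'E'
from h import *
from bench import *
d=get_image("scene");crop(d,320,250,170,128,4.7,"pics/s8.png")
d=get_image("top");crop(d,90,140,160,150,4,"pics/t8.png")
E
```

```text
t 9.82 p [0.5197 0.1315 0.2011] x [-0.998  0.058  0.001] y [ 0.058  0.998 -0.003] z [-0.001 -0.003 -1.   ] q [-0.03  0.09 -0.28  1.7   0.03  1.36  1.19] f [ 0.3 -0.4  0.5] g 0.503
[0.51862829 0.13718505 0.131     ] [0.51862829 0.13718505 0.15      ]
shift mm [ 1.3  5.8 70.1] turn deg [-0.17 -0.06 -0.52] rows 1.7
```

View pics/s8.png

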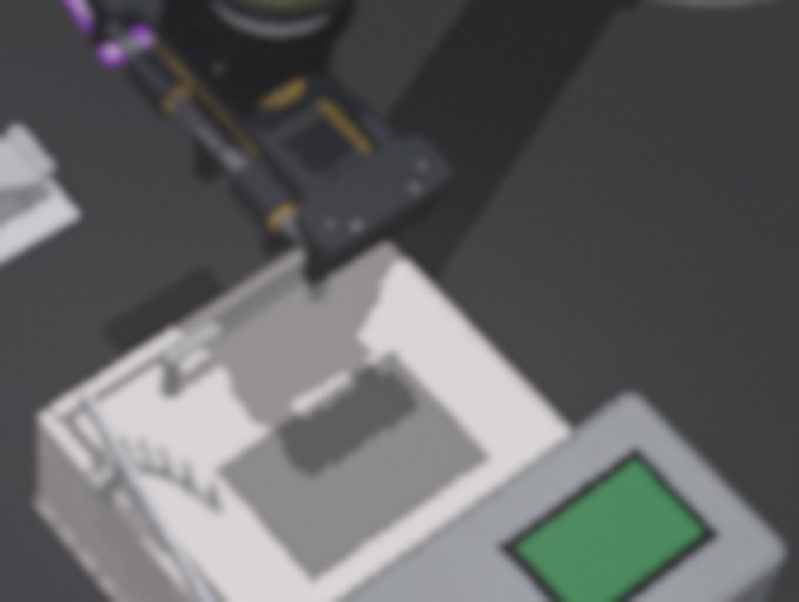

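View pics/t8.png

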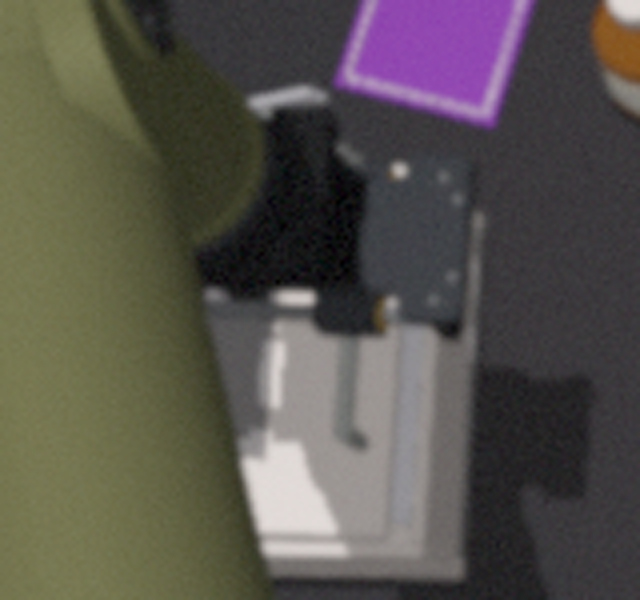

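Request:
play_rows:
  series: [50,0.001,0.005,0.01,0,0,-0.5,50,0.001,0.0055,0.03,0,0,-0.5,50,0.001,0.0055,0.045,0,0,-0.5,50,0.001,0.0055,0.045,0,0,-0.5,50,0.001,0.0055,0.045,0,0,-0.5]

```text
time: 10.33
position: [0.5196, 0.1385, 0.1572]
tool_rot: [0.075, 3.14, -0.004]
ft_force: [-0.4, -0.8, 0.1]
grip_width: 0.498
```

```bash
python3 flap.py 0 0
python3 - <<'E'
from h import *
from bench import *
d=get_image("scene");crop(d,340,280,100,75,8,"pics/s9.png")
E
```

```text
t 10.33 p [0.5196 0.1385 0.1572] x [-0.999  0.048 -0.001] y [ 0.048  0.999 -0.002] z [ 0.001 -0.002 -1.   ] q [-0.04  0.11 -0.29  1.76  0.04  1.27  1.18] f [-0.4 -0.8  0.1] g 0.498
[0.51862829 0.13718505 0.131     ] [0.51862829 0.13718505 0.15      ]
shift mm [ 1.  -1.3 26.2] turn deg [-0.13  0.07  0.06] rows 0.6
```

View pics/s9.png

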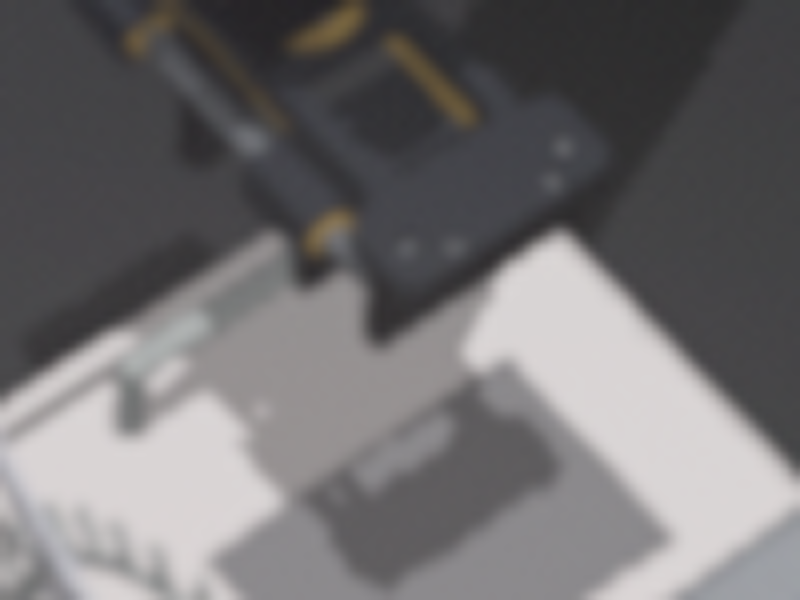

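Request:
play_rows:
  series: [50,0.001,-0.001,0.015,0,0,0,50,0.001,-0.001,0.026,0,0,0,50,0.001,-0.001,0.026,0,0,0,50,0.001,-0.001,0.026,0,0,0]

```text
time: 10.72
position: [0.5186, 0.1377, 0.1313]
tool_rot: [0.075, 3.14, -0.004]
ft_force: [-0.3, -0.4, 0.2]
grip_width: 0.503
```

```bash
python3 flap.py 0 0
```

```text
t 10.72 p [0.5186 0.1377 0.1313] x [-0.999  0.048 -0.001] y [ 0.048  0.999 -0.002] z [ 0.001 -0.002 -1.   ] q [-0.04  0.13 -0.29  1.8   0.04  1.22  1.18] f [-0.3 -0.4  0.2] g 0.503
[0.51862829 0.13718505 0.131     ] [0.51862829 0.13718505 0.15      ]
shift mm [-0.1 -0.5  0.3] turn deg [-0.14  0.07  0.08] rows 0.0
```

Request:
play_rows:
  series: [20,0,0,0,0,0,0,20,0,0,0,0,0,0,0,0,0,0,0,0,0,0,0,0,0,0,0,0,0,0,0,0,0,0,0,0,0,0,0,0,0,0]
  force: 20

```text
time: 11.22
position: [0.5188, 0.1378, 0.1314]
tool_rot: [0.074, 3.139, -0.003]
ft_force: [0.3, 0.1, -0.1]
grip_width: 0.132
```

```bash
python3 flap.py 0 0
```

```text
t 11.22 p [0.5188 0.1378 0.1314] x [-0.999  0.047 -0.002] y [ 0.047  0.999 -0.002] z [ 0.002 -0.002 -1.   ] q [-0.04  0.13 -0.29  1.8   0.04  1.22  1.18] f [ 0.3  0.1 -0.1] g 0.132
[0.51862829 0.13718505 0.131     ] [0.51862829 0.13718505 0.15      ]
shift mm [ 0.1 -0.7  0.4] turn deg [-0.12  0.11  0.08] rows 0.0
```

```bash
cat > arc.py <<'E'
from flap import *
a=float(sys.argv[1]);b=float(sys.argv[2]);n=int(sys.argv[3])
p0,R0,_=pose(a)
for th in np.linspace(a,b,n+1)[1:]:
    p,R,_=pose(th);print(np.round(R0.T@(p-p0),4),np.degrees(Ro.from_matrix(R0.T@R).as_rotvec()).round(2))
E
python3 arc.py 0 .24 5; python3 flap.py 0 0
```

```text
[ 0.      0.0014 -0.0074] [ 2.75  0.   -0.  ]
[ 0.      0.0032 -0.0147] [ 5.5 -0.  -0. ]
[ 0.      0.0053 -0.022 ] [ 8.25 -0.   -0.  ]
[ 0.      0.0078 -0.0291] [11.  0. -0.]
[ 0.      0.0106 -0.0361] [13.75  0.   -0.  ]
t 11.22 p [0.5188 0.1378 0.1314] x [-0.999  0.047 -0.002] y [ 0.047  0.999 -0.002] z [ 0.002 -0.002 -1.   ] q [-0.04  0.13 -0.29  1.8   0.04  1.22  1.18] f [ 0.3  0.1 -0.1] g 0.132
[0.51862829 0.13718505 0.131     ] [0.51862829 0.13718505 0.15      ]
shift mm [ 0.1 -0.7  0.4] turn deg [-0.12  0.11  0.08] rows 0.0
```

Request:
play_rows:
  series: [0,0,0,0,0,0,0,0,0,0.001,-0.0074,2.75,0,0,0,0,0.003,-0.0147,5.5,0,0,0,0,0.005,-0.022,8.25,0,0,0,0,0.008,-0.029,11,0,0,0,0,0.0106,-0.036,13.75,0,0,0,0,0.0106,-0.036,13.75,0,0,0,0,0.0106,-0.036,13.75,0,0]
  force: 40

```text
time: 11.88
position: [0.5191, 0.1496, 0.1669]
tool_rot: [-0.07, -3.114, 0.377]
ft_force: [0.2, -0.0, -0.1]
grip_width: 0.005
```

```bash
python3 flap.py .24 0; python3 arc.py .24 .48 5
python3 - <<'E'
from h import *
from bench import *
d=get_image("scene");crop(d,320,260,150,112,5,"pics/s10.png")
E
```

```text
t 11.88 p [0.5191 0.1496 0.1669] x [-0.999  0.045 -0.001] y [ 0.044  0.97  -0.239] z [-0.01  -0.238 -0.971] q [-0.19  0.2  -0.34  1.67  0.27  1.42  0.94] f [ 0.2 -0.  -0.1] g 0.005
[0.51914721 0.14779525 0.16709869] [0.51936783 0.15230621 0.18555412]
shift mm [-0.2 -1.8  0.2] turn deg [-0.05  0.12  0.19] rows 0.0
[-0.      0.0014 -0.0074] [ 2.75  0.   -0.  ]
[ 0.      0.0032 -0.0147] [ 5.5 -0.   0. ]
[-0.      0.0053 -0.022 ] [8.25 0.   0.  ]
[ 0.      0.0078 -0.0291] [11.  0.  0.]
[-0.      0.0106 -0.0361] [13.75  0.   -0.  ]
```

View pics/s10.png

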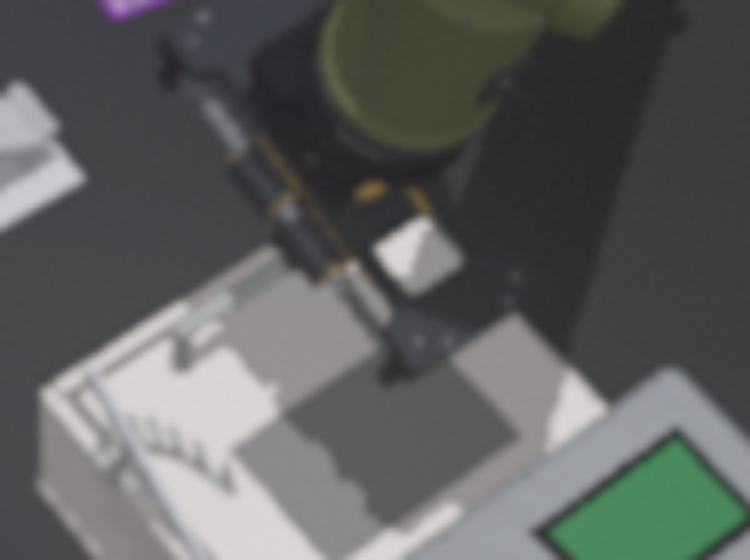

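Request:
play_rows:
  series: [30,0,0,-0.03,0,0,0,50,0,0,-0.03,0,0,0,50,0,0,-0.03,-13.75,0,0,50,0,0,-0.03,-13.75,0,0,50,0,0,-0.03,-13.75,0,0,50,0,0,-0.03,-13.75,0,0,50,0,0,-0.03,-13.75,0,0,50,0,0,-0.03,-13.75,0,0]
  force: 20

```text
time: 12.6
position: [0.5191, 0.1562, 0.1961]
tool_rot: [0.073, 3.139, -0.004]
ft_force: [-0.2, 0.2, -0.2]
grip_width: 0.474
```

```bash
python3 flap.py 0 0
python3 - <<'E'
from h import *
from bench import *
st=get_state()
d=get_image("scene");
R0=Ro.from_rotvec(st["tool_rot"]).as_matrix()
f=d["frame"].copy();k=5;ox,oy=320,260
im=cv2.resize(f[oy:oy+112,ox:ox+150,::-1],None,fx=k,fy=k,interpolation=cv2.INTER_CUBIC)
for X,c in [(st["position"],(0,0,255)),(st["position"]+.022*R0[:,1],(0,255,255)),(st["position"]-.022*R0[:,1],(0,255,255)),([.5186,.1372,.15],(0,255,0)),([.5686,.1348,.15],(0,255,0)),([.4686,.1396,.15],(0,255,0))]:
    p=proj(d,X)[0];cv2.circle(im,(int((p[0]-ox+.5)*k),int((p[1]-oy+.5)*k)),3,c,-1)
cv2.imwrite("pics/s11.png",im)
E
```

```text
t 12.6 p [0.5191 0.1562 0.1961] x [-0.999  0.046 -0.001] y [ 0.046  0.999 -0.002] z [ 0.001 -0.002 -1.   ] q [-0.06  0.1  -0.3   1.7   0.03  1.35  1.16] f [-0.2  0.2 -0.2] g 0.474
[0.51862829 0.13718505 0.131     ] [0.51862829 0.13718505 0.15      ]
shift mm [ -0.3 -18.9  65.2] turn deg [-0.13  0.08  0.14] rows 1.6
```

View pics/s11.png

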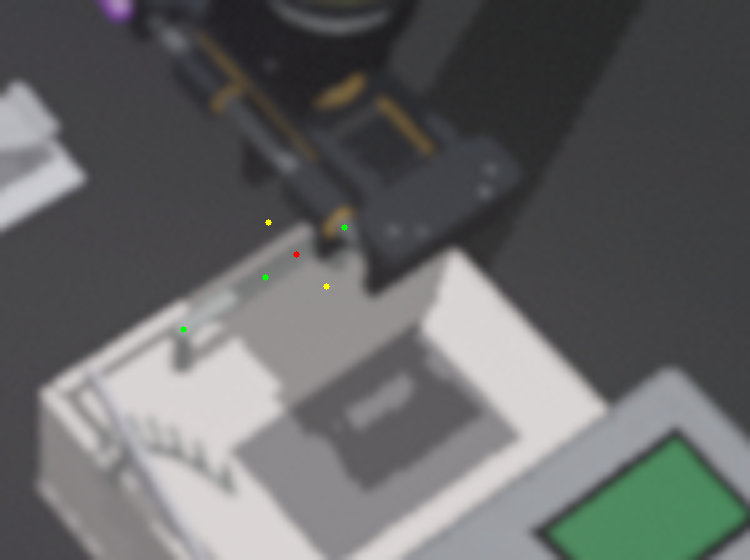

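Request:
play_rows:
  series: [0,0,0,0,0,0,0,0,0,0,0,0,0,0,0,0,0,0,0,0,0,0,0,0,0,0,0,0,0,0,0,0,0,0,0,0,0,0,0,0,0,0,0,0,0,0,0,0,0,0,0,0,0,0,0,0]

```text
time: 13.32
position: [0.5194, 0.1556, 0.1963]
tool_rot: [0.075, 3.139, -0.004]
ft_force: [-0.5, 0.1, -0.3]
grip_width: 0.025
```

```bash
cat > ov.py <<'E'
from h import *
from bench import *
import sys
st=get_state();show(st)
R0=Ro.from_rotvec(st["tool_rot"]).as_matrix()
for n,ox,oy,w,h,k in (("scene",355,270,70,60,10),("top",130,160,100,80,8)):
    d=get_image(n);pickle.dump(d,open(n+sys.argv[1]+".pkl","wb"))
    im=cv2.resize(d["frame"][oy:oy+h,ox:ox+w,::-1],None,fx=k,fy=k,interpolation=cv2.INTER_CUBIC)
    for X,c in [(st["position"],(0,0,255)),(st["position"]-.019*R0[:,2],(255,0,255)),([.5186,.1372,.15],(0,255,0))]:
        p=proj(d,X)[0];cv2.circle(im,(int((p[0]-ox+.5)*k),int((p[1]-oy+.5)*k)),4,c,1)
    cv2.imwrite(f"pics/{n}{sys.argv[1]}.png",im)
E
python3 ov.py 12
```

```text
t 13.32 p [0.5194 0.1556 0.1963] x [-0.999  0.047 -0.002] y [ 0.047  0.999 -0.002] z [ 0.001 -0.002 -1.   ] q [-0.06  0.1  -0.3   1.7   0.03  1.35  1.16] f [-0.5  0.1 -0.3] g 0.025
```

View pics/scene12.png

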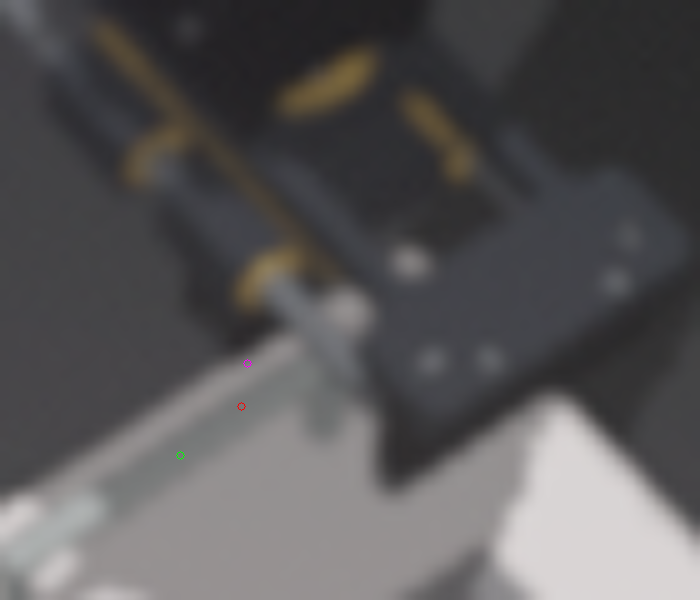

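View pics/top12.png

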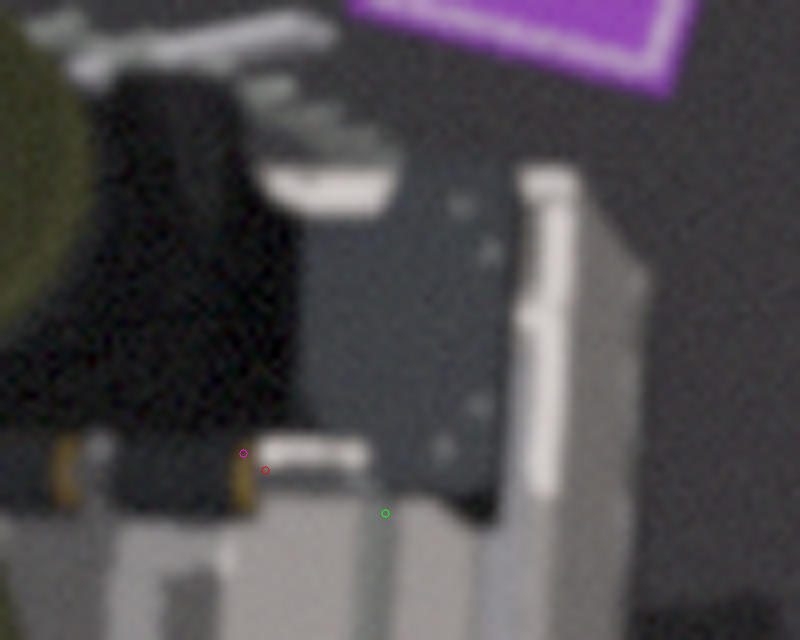

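Run:
```python
from h import *
from bench import *
st=get_state();R0=Ro.from_rotvec(st["tool_rot"]).as_matrix();p0=st["position"]
for n,ox,oy,w,h,k in (("scene",330,220,130,110,6),("top",90,140,130,110,6)):
    d=load(n+"12.pkl")
    im=cv2.resize(d["frame"][oy:oy+h,ox:ox+w,::-1],None,fx=k,fy=k,interpolation=cv2.INTER_CUBIC)
    im=cv2.convertScaleAbs(im,alpha=1.6,beta=20)
    def P(X):
        p=proj(d,X)[0];return (int((p[0]-ox+.5)*k),int((p[1]-oy+.5)*k))
    B=[P(p0+R0@np.array([a*.0375,b*.095,-.07])) for a,b in((1,1),(1,-1),(-1,-1),(-1,1))]
    cv2.polylines(im,[np.array(B)],True,(0,255,255),1)
    cv2.line(im,P(p0),P(p0-.07*R0[:,2]),(0,0,255),1)
    cv2.imwrite(f"pics/{n}13.png",im)
```

```text
(no output)
```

View pics/scene13.png

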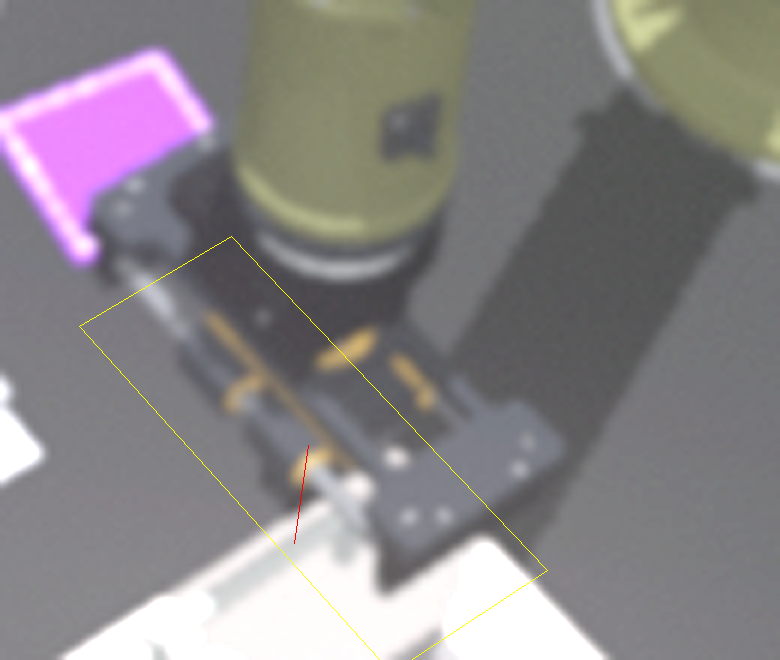

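View pics/top13.png

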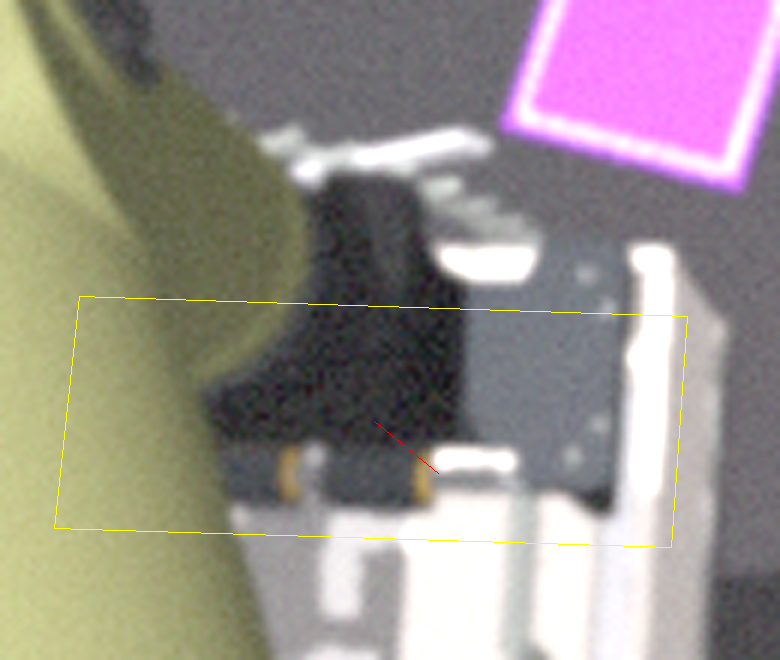

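Request:
play_rows:
  series: [0,0,0.03,0,0,0,0,0,0,0.05,0,0,0,0,0,0,0.05,0,0,0,0,0,0,0.05,0,0,0,0]

```text
time: 13.75
position: [0.5214, 0.2069, 0.1961]
tool_rot: [0.07, 3.14, -0.003]
ft_force: [0.1, -0.6, 0.6]
grip_width: 0.004
```

Run:
```python
from h import *
from bench import *
st=get_state();show(st);R0=Ro.from_rotvec(st["tool_rot"]).as_matrix();p0=st["position"]
for n,ox,oy,w,h,k in (("scene",340,250,100,90,8),("top",90,140,100,90,8)):
    d=get_image(n);pickle.dump(d,open(n+"14.pkl","wb"))
    im=cv2.resize(d["frame"][oy:oy+h,ox:ox+w,::-1],None,fx=k,fy=k,interpolation=cv2.INTER_CUBIC)
    im=cv2.convertScaleAbs(im,alpha=1.3,beta=20)
    def P(X):
        p=proj(d,X)[0];return (int((p[0]-ox+.5)*k),int((p[1]-oy+.5)*k))
    cv2.line(im,P(p0),P(p0-.07*R0[:,2]),(0,0,255),1)
    cv2.imwrite(f"pics/{n}14.png",im)
```

```text
t 13.75 p [0.5214 0.2069 0.1961] x [-0.999  0.045 -0.001] y [ 0.045  0.999 -0.002] z [ 0.001 -0.002 -1.   ] q [-0.12  0.14 -0.34  1.65  0.05  1.36  1.06] f [ 0.1 -0.6  0.6] g 0.004
```

View pics/scene14.png

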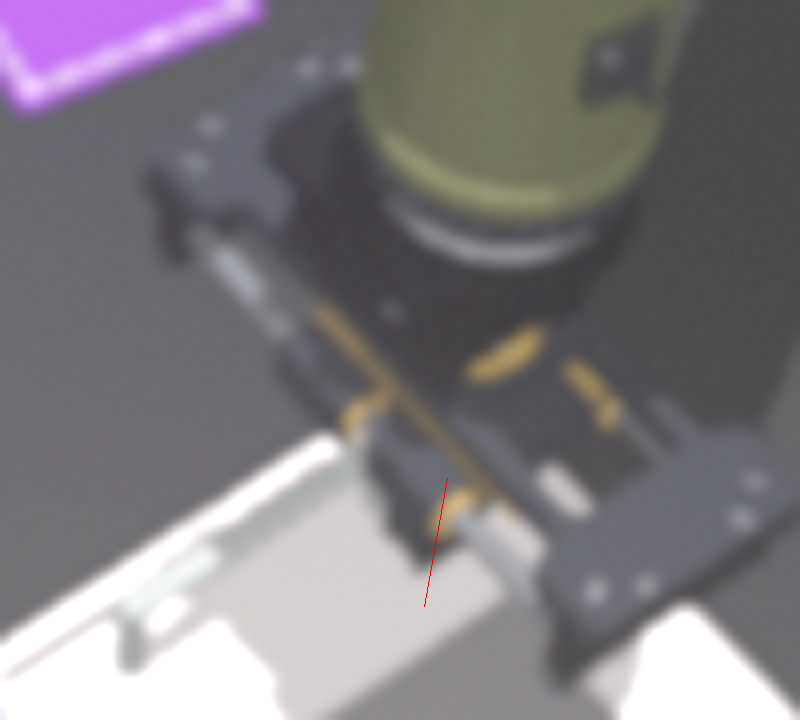

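Run:
```python
from h import *
d=load("s7.pkl")
p0=np.array([.5316,-.2912,.2235]);R=Ro.from_rotvec([.585,2.412,-.185]).as_matrix()
p0=np.array([.5302,-.2895,.2206])
z=R[:,2];y=R[:,1]
ox,oy,w,h,k=200,130,160,110,5
im=cv2.resize(d["frame"][oy:oy+h,ox:ox+w,::-1],None,fx=k,fy=k,interpolation=cv2.INTER_CUBIC)
im=cv2.convertScaleAbs(im,alpha=1.6,beta=20)
def P(X):
    p=proj(d,X)[0];return (int((p[0]-ox+.5)*k),int((p[1]-oy+.5)*k))
for s in(-1,1):
    a=p0+s*.0435*y
    cv2.line(im,P(a),P(a-.07*z),(0,0,255),1)
    b=a-.035*z;cv2.circle(im,P(b),4,(0,255,0),1)
    c=a+np.array([0,0,.035]);cv2.circle(im,P(c),4,(0,255,255),1)
cv2.imwrite("pics/s7b.png",im)
```

```text
(no output)
```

View pics/s7b.png

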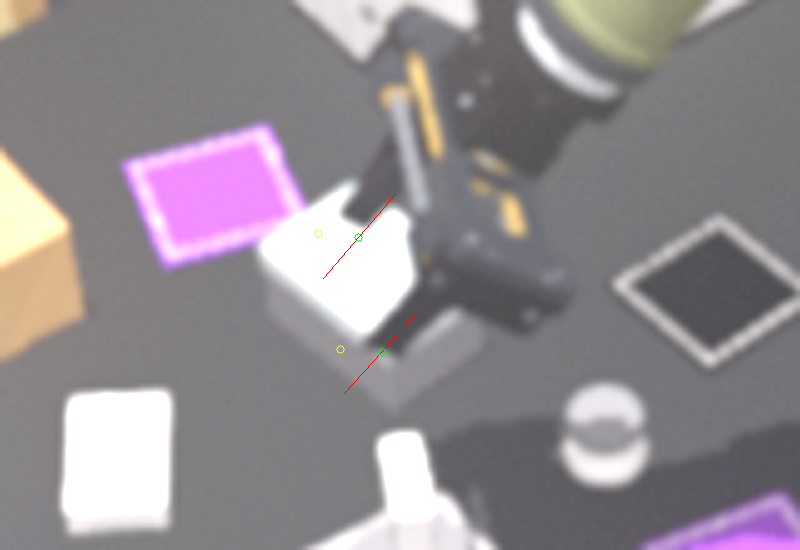

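```bash
sed -i 's/return bar-.019\*n+up\*n/return bar-.054*n+up*n/' flap.py; python3 flap.py 0 .075
```

```text
t 13.85 p [0.522  0.2046 0.1961] x [-0.999  0.048 -0.002] y [ 0.048  0.999 -0.003] z [ 0.001 -0.003 -1.   ] q [-0.12  0.14 -0.34  1.65  0.05  1.36  1.06] f [ 0.2 -0.5 -0.1] g 0.004
[0.51862829 0.13718505 0.171     ] [0.51862829 0.13718505 0.15      ]
shift mm [  0.1 -67.4  25.3] turn deg [-0.18  0.09  0.03] rows 1.7
```

Request:
play_rows:
  series: [50,0,-0.04,0,0,0,0,50,0,-0.067,0,0,0,0,50,0,-0.067,0.025,0,0,0,50,0,-0.067,0.025,0,0,0,50,0,-0.067,0.025,0,0,0,50,0,-0.067,0.025,0,0,0,50,0,-0.067,0.025,0,0,0,50,0,-0.067,0.025,0,0,0]

```text
time: 14.52
position: [0.5191, 0.1397, 0.1723]
tool_rot: [0.072, 3.138, -0.003]
ft_force: [0.8, -0.3, 0.4]
grip_width: 0.473
```

```bash
python3 flap.py 0 .0
```

```text
t 14.52 p [0.5191 0.1397 0.1723] x [-0.999  0.046 -0.003] y [ 0.046  0.999 -0.002] z [ 0.003 -0.002 -1.   ] q [-0.04  0.1  -0.29  1.74  0.03  1.3   1.19] f [ 0.8 -0.3  0.4] g 0.473
[0.51862829 0.13718505 0.096     ] [0.51862829 0.13718505 0.15      ]
shift mm [ 0.6 -2.4 76.3] turn deg [-0.09  0.17  0.17] rows 1.8
```

Descend in steps, watching force and the view.

Request:
play_rows:
  series: [50,0.0005,-0.0025,0.02,0,0,0.2,50,0.0005,-0.0025,0.04,0,0,0.2,50,0.0005,-0.0025,0.055,0,0,0.2,50,0.0005,-0.0025,0.055,0,0,0.2,50,0.0005,-0.0025,0.055,0,0,0.2]

```text
time: 14.93
position: [0.5178, 0.1364, 0.1163]
tool_rot: [0.079, 3.14, -0.004]
ft_force: [0.8, 0.3, -0.3]
grip_width: 0.497
```

```bash
python3 flap.py 0 .0;python3 - <<'E'
from h import *
from bench import *
for n,ox,oy,w,h,k in (("scene",340,270,100,75,8),("top",120,150,100,75,8)):
    d=get_image(n)
    im=cv2.resize(d["frame"][oy:oy+h,ox:ox+w,::-1],None,fx=k,fy=k,interpolation=cv2.INTER_CUBIC)
    cv2.imwrite(f"pics/{n}15.png",cv2.convertScaleAbs(im,alpha=1.3,beta=20))
E
```

```text
t 14.93 p [0.5178 0.1364 0.1163] x [-0.999  0.05  -0.001] y [ 0.05   0.999 -0.002] z [ 0.001 -0.002 -1.   ] q [-0.04  0.14 -0.29  1.82  0.05  1.19  1.18] f [ 0.8  0.3 -0.3] g 0.497
[0.51862829 0.13718505 0.096     ] [0.51862829 0.13718505 0.15      ]
shift mm [-0.7  0.8 20.3] turn deg [-0.13  0.04 -0.07] rows 0.5
```

View pics/scene15.png

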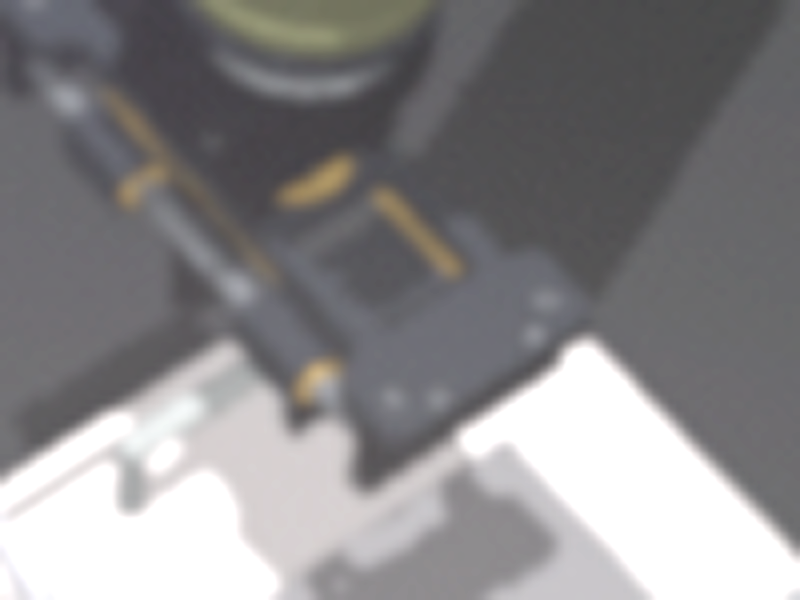

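Request:
play_rows:
  series: [50,-0.0007,0.0008,0.01,0,0,0,50,-0.0007,0.0008,0.018,0,0,0,50,-0.0007,0.0008,0.018,0,0,0]

```text
time: 15.28
position: [0.5178, 0.1365, 0.0967]
tool_rot: [-0.08, -3.14, 0.005]
ft_force: [0.6, -1.1, 0.2]
grip_width: 0.502
```

```bash
python3 flap.py 0 .0
```

```text
t 15.28 p [0.5178 0.1365 0.0967] x [-0.999  0.051  0.001] y [ 0.051  0.999 -0.003] z [-0.001 -0.003 -1.   ] q [-0.04  0.16 -0.29  1.84  0.05  1.16  1.17] f [ 0.6 -1.1  0.2] g 0.502
[0.51862829 0.13718505 0.096     ] [0.51862829 0.13718505 0.15      ]
shift mm [-0.7  0.8  0.7] turn deg [-0.17 -0.04 -0.11] rows 0.0
```

Request:
play_rows:
  series: [0,0,0,0,0,0,0,0,0,0,0,0,0,0,0,0,0,0,0,0,0,0,0,0,0,0,0,0,0,0,0,0,0,0,0,0,0,0,0,0,0,0,0,0,0,0,0,0,0,0,0,0,0,0,0,0,0,0,0,0,0,0,0]
  force: 20

```text
time: 16.03
position: [0.5192, 0.1383, 0.0986]
tool_rot: [0.078, 3.138, -0.001]
ft_force: [1.0, 4.6, -1.7]
grip_width: 0.11
```

```bash
python3 flap.py 0 .0
```

```text
t 16.03 p [0.5192 0.1383 0.0986] x [-0.999  0.05  -0.002] y [ 0.05   0.999 -0.   ] z [ 0.002 -0.    -1.   ] q [-0.04  0.16 -0.29  1.83  0.05  1.16  1.17] f [ 1.   4.6 -1.7] g 0.11
[0.51862829 0.13718505 0.096     ] [0.51862829 0.13718505 0.15      ]
shift mm [ 0.5 -1.1  2.6] turn deg [-0.02  0.14 -0.06] rows 0.1
```

```bash
sed -i 's/H=np.array(\[.5262,.292,.105\])/H=np.array([.5268,.2935,.105])/' flap.py; python3 arc.py 0 .24 6; python3 arc.py .24 .48 6
```

```text
[-0.     -0.0002 -0.0062] [ 2.29 -0.   -0.  ]
[-0.     -0.0002 -0.0124] [ 4.58 -0.    0.  ]
[-0.      0.     -0.0186] [ 6.88 -0.   -0.  ]
[ 0.      0.0005 -0.0248] [ 9.17  0.   -0.  ]
[ 0.      0.0013 -0.031 ] [11.46  0.    0.  ]
[ 0.      0.0023 -0.0371] [13.75  0.   -0.  ]
[-0.     -0.0002 -0.0062] [2.29 0.   0.  ]
[-0.     -0.0002 -0.0124] [ 4.58 -0.    0.  ]
[-0.      0.     -0.0186] [ 6.88  0.   -0.  ]
[-0.      0.0005 -0.0248] [ 9.17 -0.   -0.  ]
[-0.      0.0013 -0.031 ] [11.46  0.    0.  ]
[-0.      0.0023 -0.0371] [13.75  0.   -0.  ]
```

Request:
play_rows:
  series: [0,0,0.001,0,0,0,0,0,0,0.001,0,0,0,0,0,0,0.001,-0.006,2.3,0,0,0,0,0.001,-0.0124,4.6,0,0,0,0,0.001,-0.0124,4.6,0,0]
  force: 40

```text
time: 16.45
position: [0.5191, 0.1382, 0.1113]
tool_rot: [0.076, 3.138, -0.134]
ft_force: [1.4, 1.2, -2.0]
grip_width: 0.103
```

```bash
python3 flap.py 0.08 .0; python3 arc.py .08 .32 6
```

```text
t 16.45 p [0.5191 0.1382 0.1113] x [-0.999  0.048 -0.002] y [ 0.048  0.995 -0.085] z [-0.002 -0.085 -0.996] q [-0.09  0.17 -0.3   1.8   0.14  1.22  1.08] f [ 1.4  1.2 -2. ] g 0.103
[0.51921737 0.13846182 0.10841556] [0.51942817 0.14277206 0.16224285]
shift mm [-0.1  0.5  2.8] turn deg [-0.29  0.12  0.02] rows 0.1
[ 0.     -0.0002 -0.0062] [ 2.29  0.   -0.  ]
[ 0.     -0.0002 -0.0124] [ 4.58  0.   -0.  ]
[ 0.      0.     -0.0186] [6.88 0.   0.  ]
[ 0.      0.0005 -0.0248] [ 9.17 -0.   -0.  ]
[ 0.      0.0013 -0.031 ] [11.46  0.    0.  ]
[ 0.      0.0023 -0.0371] [13.75 -0.    0.  ]
```

Request:
play_rows:
  series: [0,0,0,-0.0062,2.3,0,0,0,0,0,-0.0124,4.6,0,0,0,0,0,-0.0186,6.9,0,0,0,0,0.0005,-0.0248,9.2,0,0,0,0,0.0013,-0.031,11.5,0,0,0,0,0.0023,-0.0371,13.75,0,0,0,0,0.0023,-0.0371,13.75,0,0]

```text
time: 17.03
position: [0.5191, 0.1436, 0.1472]
tool_rot: [-0.075, -3.092, 0.506]
ft_force: [0.4, 0.7, -3.2]
grip_width: 0.103
```

```bash
python3 flap.py 0.32 .0; python3 arc.py .32 .48 4
python3 - <<'E'
from h import *
from bench import *
d=get_image("scene");crop(d,310,250,160,120,5,"pics/s16.png")
E
```

```text
t 17.03 p [0.5191 0.1436 0.1472] x [-0.999  0.049 -0.001] y [ 0.046  0.947 -0.318] z [-0.015 -0.318 -0.948] q [-0.24  0.25 -0.33  1.67  0.35  1.44  0.87] f [ 0.4  0.7 -3.2] g 0.103
[0.51947436 0.14371645 0.1452147 ] [0.52030415 0.16068276 0.19647341]
shift mm [-0.4  0.7  1.8] turn deg [-0.23  0.04  0.01] rows 0.0
[-0.     -0.0002 -0.0062] [ 2.29 -0.   -0.  ]
[ 0.     -0.0002 -0.0124] [ 4.58 -0.   -0.  ]
[ 0.      0.     -0.0186] [ 6.88  0.   -0.  ]
[ 0.      0.0005 -0.0248] [ 9.17  0.   -0.  ]
```

View pics/s16.png

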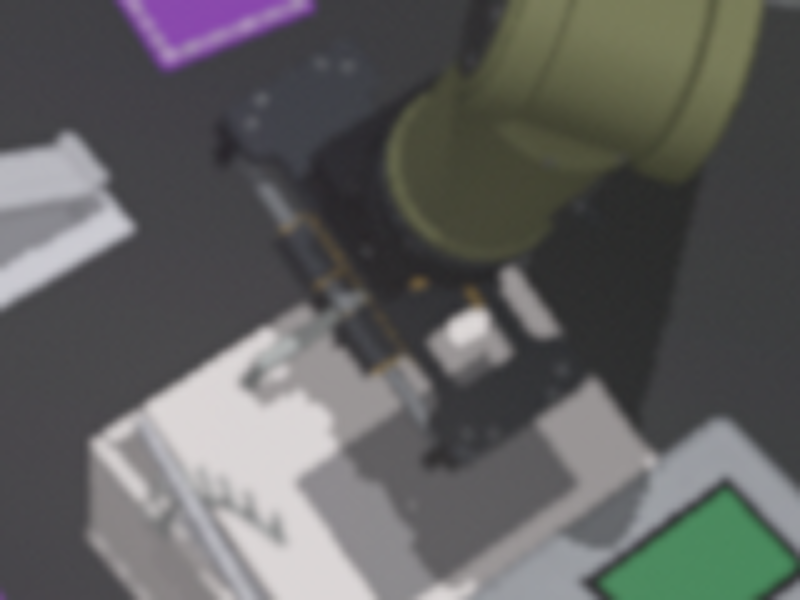

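Flap rises with the gripper (bar at crop (245–340, 385–310)); forces are low. Continue to about 0.48.

Request:
play_rows:
  series: [0,0,0,-0.0062,2.3,0,0,0,0,0,-0.0124,4.6,0,0,0,0,0,-0.0186,6.9,0,0,0,0,0.0005,-0.0248,9.2,0,0,0,0,0.0005,-0.0248,9.2,0,0,0,0,0.0005,-0.0248,9.2,0,0]

```text
time: 17.58
position: [0.5192, 0.1514, 0.1695]
tool_rot: [-0.077, -3.038, 0.744]
ft_force: [0.6, 4.1, -4.6]
grip_width: 0.097
```

```bash
python3 flap.py 0.48 .0
python3 - <<'E'
from h import *
from bench import *
d=get_image("scene");crop(d,310,310,100,75,8,"pics/s17.png");pickle.dump(d,open("s17.pkl","wb"))
d=get_image("top");crop(d,90,140,110,90,7,"pics/t17.png");pickle.dump(d,open("t17.pkl","wb"))
E
```

```text
t 17.58 p [0.5192 0.1514 0.1695] x [-0.999  0.051  0.   ] y [ 0.045  0.886 -0.462] z [-0.024 -0.462 -0.887] q [-0.34  0.33 -0.34  1.58  0.46  1.59  0.77] f [ 0.6  4.1 -4.6] g 0.097
[0.51988091 0.15202887 0.16859282] [0.52109903 0.17693518 0.21649054]
shift mm [-0.6  1.   0.5] turn deg [-0.03 -0.08 -0.1 ] rows 0.0
```

View pics/s17.png

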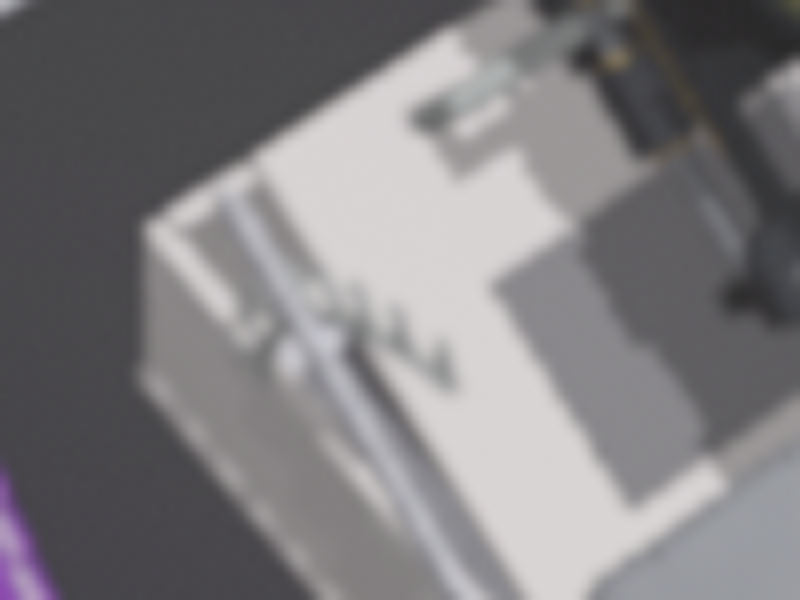

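View pics/t17.png

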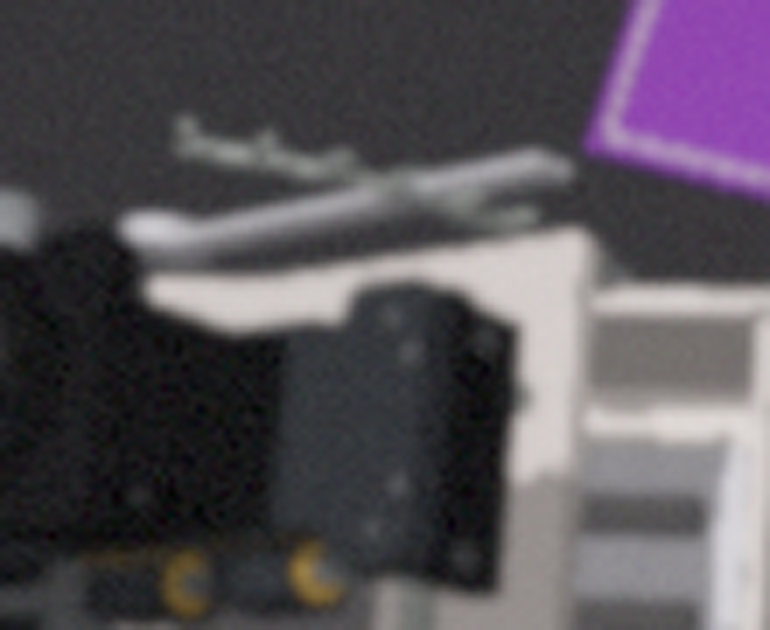

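Run:
```python
from h import *
from flap import H,FX,FY
np.set_printoptions(precision=4,suppress=True)
s=load("s17.pkl");t=load("t17.pkl")
U=lambda x,y,ox,oy,k:(ox+x/k-.5+.5/k,oy+y/k-.5+.5/k)
for n,a,b in (("corner",(586,236),(250,160)),("tip",(566,164),(232,192))):
    P,e=tri(t,U(*a,90,140,7),s,U(*b,310,310,8))
    d=P-H;v=np.array([d@FX,d@FY,d[2]]);r=np.hypot(v[1],v[2]);ang=np.arctan2(v[2],-v[1])
    print(n,P,e,"flapframe",v,r,"ang",ang, "minus10mm",ang-np.arcsin(.010/r))
```

```text
corner [0.6184 0.1383 0.1874] 0.0034683641069436374 flapframe [ 0.099  -0.1505  0.0824] 0.17161930249553373 ang 0.5009235601141502 minus10mm 0.4426220333322972
tip [0.635  0.1447 0.1965] 0.00349963031687966 flapframe [ 0.1153 -0.1433  0.0915] 0.17001586034532995 ang 0.5679990111485393 minus10mm 0.5091470022160188
```

Run:
```python
from h import *
from flap import H,FX,FY
np.set_printoptions(precision=4,suppress=True)
s=load("s17.pkl");s0=load("scene0.pkl")
crop(s,328,325,60,75,8,"pics/s17b.png");crop(s0,325,325,60,75,8,"pics/s0b.png")
```

```text
(no output)
```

View pics/s17b.png

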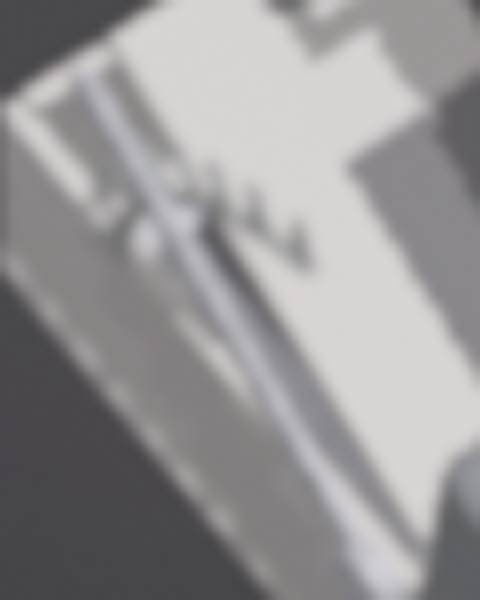

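View pics/s0b.png

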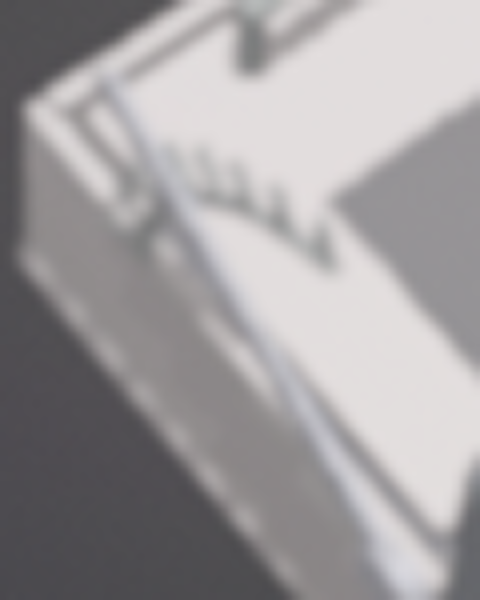

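```bash
cat > ang.py <<'E'
from h import *
from flap import H,FX,FY
def loc(d,px,xl,ox,oy,k):
    out=[]
    for x,y in px:
        c,r=ray(d,ox+x/k-.5+.5/k,oy+y/k-.5+.5/k)
        s=(xl-(c-H)@FX)/(r@FX);P=c+s*r-H;out.append((P@FY,P[2]))
    return np.array(out)
def ang(n,d,px,xl,ox,oy,k):
    L=loc(d,px,xl,ox,oy,k);f=np.polyfit(L[:,0],L[:,1],1)
    print(n,L.round(4).tolist(),"angle",round(np.arctan(-f[0]),4),"z at hinge",round(f[1],4),"tip ang",np.arctan2(L[0,1],-L[0,0]).round(4),"r",np.hypot(*L[0]).round(4))
E
python3 - <<'E'
from ang import *
s=load("s17.pkl");s0=load("scene0.pkl")
ang("arm17",s,[(90,82),(165,205),(250,350),(330,482)],.117,328,325,8)
ang("arm0",s0,[(110,82),(190,212),(275,352),(355,482)],.117,325,325,8)
ang("flap17",s,[(118,45),(300,340),(425,545)],.100,328,325,8)
ang("flap0",s0,[(80,105),(330,405),(445,545)],.100,325,325,8)
E
```

```text
arm17 [[-0.1373, 0.0955], [-0.1004, 0.0773], [-0.0586, 0.0535], [-0.0193, 0.0335]] angle 0.4883 z at hinge 0.023 tip ang 0.608 r 0.1672
arm0 [[-0.1391, 0.0929], [-0.0998, 0.0741], [-0.0581, 0.053], [-0.0189, 0.0342]] angle 0.4559 z at hinge 0.0248 tip ang 0.5887 r 0.1673
flap17 [[-0.1464, 0.0867], [-0.0563, 0.0437], [0.0055, 0.0128]] angle 0.4525 z at hinge 0.0158 tip ang 0.5347 r 0.1702
flap0 [[-0.1753, 0.0099], [-0.0505, 0.0109], [0.0039, 0.01]] angle -0.0023 z at hinge 0.0104 tip ang 0.0562 r 0.1755
```

Run:
```python
from ang import *
s=load("s17.pkl");t=load("t17.pkl")
ox,oy,k=328,325,8
for th in(.5,.55,.6):
    for x in (.115,.119):
        Q=[H+x*FX-r*np.cos(th)*FY+r*np.sin(th)*Z1() if False else H+x*FX-r*np.cos(th)*FY+r*np.sin(th)*np.array([0,0,1.]) for r in(0,.06,.12,.17)]
        p=(proj(s,Q)-[ox,oy]+.5)*k; q=(proj(t,Q)-[90,140]+.5)*7
        print(th,x,p.round(0).tolist(),"top",q.round(0).tolist())
```

```text
0.5 0.115 [[370.0, 578.0], [264.0, 400.0], [159.0, 222.0], [71.0, 74.0]] top [[184.0, 250.0], [322.0, 227.0], [466.0, 203.0], [591.0, 182.0]]
0.5 0.119 [[359.0, 585.0], [253.0, 408.0], [148.0, 230.0], [60.0, 81.0]] top [[185.0, 238.0], [323.0, 215.0], [467.0, 190.0], [592.0, 169.0]]
0.55 0.115 [[370.0, 578.0], [268.0, 400.0], [166.0, 221.0], [80.0, 72.0]] top [[184.0, 250.0], [314.0, 224.0], [451.0, 197.0], [570.0, 173.0]]
0.55 0.119 [[359.0, 585.0], [257.0, 407.0], [155.0, 229.0], [69.0, 79.0]] top [[185.0, 238.0], [315.0, 212.0], [452.0, 184.0], [571.0, 160.0]]
0.6 0.115 [[370.0, 578.0], [272.0, 400.0], [173.0, 221.0], [90.0, 71.0]] top [[184.0, 250.0], [306.0, 221.0], [434.0, 191.0], [547.0, 164.0]]
0.6 0.119 [[359.0, 585.0], [261.0, 408.0], [162.0, 228.0], [79.0, 78.0]] top [[185.0, 238.0], [307.0, 209.0], [436.0, 178.0], [549.0, 151.0]]
```

```bash
python3 arc.py .475 .535 2
python3 - <<'E'
from ang import *
t=load("t17.pkl");g=cv2.cvtColor(t["frame"],cv2.COLOR_RGB2GRAY)
print("arm rows 158..168 cols 150..178");print(g[159:176,156:180])
Z=np.array([0,0,1.])
def pt(x,y,n,th): return H+x*FX+y*(np.cos(th)*FY-np.sin(th)*Z)+n*(np.sin(th)*FY+np.cos(th)*Z)
for th in(.44,.46,.48,.5,.55): print("corner",th,proj(t,[pt(.1,-.172,.01,th),pt(.09,-.172,.01,th)]).round(2).tolist())
for th in(.5,.54,.56,.58,.6): print("tip",th,proj(t,[pt(.117,-.17,.006,th),pt(.117,-.17,-.006,th)]).round(2).tolist())
E
```

```text
[-0.     -0.0002 -0.0047] [1.72 0.   0.  ]
[-0.     -0.0003 -0.0093] [3.44 0.   0.  ]
arm rows 158..168 cols 150..178
[[ 56  56  51  55  59  56  57  58  55  57  58  57  58  58  60  56  58  71
   92 109 135 157 161 152]
 [ 55  55  55  60  57  58  62  64  68  71  72  69  62  58  58  62  61  76
   94 103 122 144 151 150]
 [ 58  60  63  65  72  75  85  96 105 116 115 102  86  73  62  60  62  69
   85  87  99 112 122 125]
 [ 75  81  89 101 113 122 132 140 148 151 148 134 119 104  95  77  64  63
   67  69  74  78  91  90]
 [119 125 135 145 155 159 160 161 161 164 155 146 137 129 123  99  71  61
   56  59  61  62  65  71]
 [155 160 159 165 162 161 158 153 149 141 135 130 129 131 127 105  76  60
   58  57  57  55  58  55]
 [161 160 154 151 144 141 132 129 119 117 109 107 104 108 106  90  68  62
   59  60  55  56  60  57]
 [145 145 135 125 118 112 107 103  94  89  88  85  83  80  81  66  56  52
   61  59  55  57  54  56]
 [141 136 126 111  98  90  80  82  80  75  69  64  61  64  62  64  53  52
   61  59  55  54  57  52]
 [133 125 115  96  80  73  72  67  70  67  65  59  57  58  53  53  57  57
[... 503 characters left out ...]
38
  104  74  63  56  58  55]
 [ 95 109 124 132 136 142 151 164 174 180 181 182 186 192 197 200 191 166
  134  97  72  58  56  56]
 [149 162 173 177 178 182 187 192 197 200 200 201 203 202 205 206 200 177
  147 112  82  68  60  54]]
corner 0.44 [[174.35, 172.29], [173.98, 176.92]]
corner 0.46 [[173.14, 171.79], [172.77, 176.44]]
corner 0.48 [[171.91, 171.3], [171.53, 175.96]]
corner 0.5 [[170.65, 170.8], [170.26, 175.47]]
corner 0.55 [[167.34, 169.58], [166.96, 174.28]]
tip 0.5 [[171.95, 163.63], [176.08, 165.43]]
tip 0.54 [[169.43, 162.62], [173.78, 164.41]]
tip 0.56 [[168.13, 162.11], [172.59, 163.9]]
tip 0.58 [[166.8, 161.61], [171.37, 163.39]]
tip 0.6 [[165.44, 161.11], [170.11, 162.88]]
```

Run:
```python
from ang import *
t=load("top0.pkl");g=cv2.cvtColor(t["frame"],cv2.COLOR_RGB2GRAY)
Z=np.array([0,0,1.])
def pt(x,y,n,th): return H+x*FX+y*(np.cos(th)*FY-np.sin(th)*Z)+n*(np.sin(th)*FY+np.cos(th)*Z)
Q=[pt(x,-.172,.01,0) for x in(.1,.05,0,-.05,-.1)];print(proj(t,Q).round(2).tolist())
for r in(190,200,215,230,245,260,268): print(r,g[r,184:202])
for c in (130,150,170): print("c",c,g[178:192,c], proj(t,[pt(.1,-y,.01,0) for y in(.17,.1,.03)]).round(1).tolist())
t=load("t17.pkl");g=cv2.cvtColor(t["frame"],cv2.COLOR_RGB2GRAY)
print(proj(t,[pt(x,-.172,.01,.475) for x in(.1,.08,.06)]).round(2).tolist())
for r in(176,180,184,188,192):print(r,g[r,164:180])
```

```text
[[192.35, 183.11], [190.71, 205.02], [189.03, 227.26], [187.29, 249.86], [185.5, 272.85]]
190 [218 219 218 219 219 219 214 194 159 129 112 113 120 147 184 203 196 166]
200 [217 218 218 219 218 214 202 181 180 189 195 195 198 202 205 197 171 133]
215 [173 200 215 217 215 204 173 146 141 142 146 158 184 201 200 178 141 115]
230 [209 216 219 216 203 176 149 137 145 147 156 180 200 202 182 147 114 108]
245 [216 219 215 199 169 144 143 143 146 156 179 200 202 185 152 118 104 104]
260 [220 217 205 178 151 146 146 147 158 179 197 198 180 149 118 108 105 102]
268 [219 213 193 162 146 144 146 148 160 188 205 198 168 129 109 107 107 102]
c 130 [ 73 131 184 201 204 208 214 215 215 215 216 215 216 216] [[191.4, 183.1], [159.5, 182.0], [127.3, 180.8]]
c 150 [ 65 107 158 185 193 201 211 215 216 217 217 217 217 216] [[191.4, 183.1], [159.5, 182.0], [127.3, 180.8]]
c 170 [ 89  85 101 141 179 197 207 214 217 218 217 217 218 216] [[191.4, 183.1], [159.5, 182.0], [127.3, 180.8]]
[[172.22, 171.42], [171.47, 180.75], [170.7, 190.13]]
176 [206 205 207 207 207 207 206 207 200 178 151 125  97  76  62  60]
180 [207 206 207 207 208 207 207 198 181 165 149 128 115 119 131 135]
184 [201 206 206 207 208 207 207 201 182 165 161 167 171 174 175 174]
188 [145 190 205 207 207 208 207 201 180 157 136 121 114 113 113 112]
192 [156 194 205 206 208 207 205 198 177 154 129 116 112 113 114 113]
```

Run:
```python
from ang import *
t=load("t17.pkl");s=load("s17.pkl")
Z=np.array([0,0,1.])
def pt(x,y,n,th): return H+x*FX+y*(np.cos(th)*FY-np.sin(th)*Z)+n*(np.sin(th)*FY+np.cos(th)*Z)
for th in(.44,.46,.48,.5):print(th,proj(t,[pt(.1,-.172,0,th),pt(.065,-.172,0,th)]).round(2).tolist(),"upper",proj(t,[pt(.065,-.172,0.01,th)]).round(2).tolist(),"scene up corner",((proj(s,[pt(.1,-.172,.01,th)])[0]-[328,325]+.5)*8).round(0))
for th in(.54,.56,.58,.6):print(th,"scene tip +6,-6",((proj(s,[pt(.119,-.17,.006,th),pt(.119,-.17,-.006,th)])-[328,325]+.5)*8).round(0).tolist())
```

```text
0.44 [[177.54, 173.75], [176.26, 189.9]] upper [[173.03, 188.57]] scene up corner [108.  41.]
0.46 [[176.44, 173.25], [175.14, 189.45]] upper [[171.82, 188.12]] scene up corner [112.  40.]
0.48 [[175.3, 172.76], [173.99, 189.0]] upper [[170.58, 187.67]] scene up corner [115.  39.]
0.5 [[174.13, 172.26], [172.81, 188.54]] upper [[169.3, 187.22]] scene up corner [119.  38.]
0.54 scene tip +6,-6 [[73.0, 78.0], [60.0, 80.0]]
0.56 scene tip +6,-6 [[77.0, 77.0], [64.0, 79.0]]
0.58 scene tip +6,-6 [[82.0, 77.0], [68.0, 79.0]]
0.6 scene tip +6,-6 [[86.0, 77.0], [71.0, 78.0]]
```

```bash
python3 arc.py .48 .58 4
```

```text
[-0.     -0.0002 -0.0039] [ 1.43 -0.    0.  ]
[-0.     -0.0003 -0.0078] [ 2.86 -0.    0.  ]
[-0.     -0.0002 -0.0116] [ 4.3 -0.   0. ]
[-0.     -0.0001 -0.0155] [5.73 0.   0.  ]
```

Request:
play_rows:
  series: [0,0,0.0008,-0.004,1.4,0,0,0,0,0.0008,-0.008,2.9,0,0,0,0,0.0008,-0.0116,4.3,0,0,0,0,0.001,-0.0155,5.7,0,0,0,0,0.001,-0.0155,5.7,0,0,0,0,0.001,-0.0155,5.7,0,0]

```text
time: 18.18
position: [0.5195, 0.1593, 0.1842]
tool_rot: [-0.077, -2.994, 0.899]
ft_force: [-2.7, 1.3, -4.0]
grip_width: 0.1
```

```bash
python3 flap.py 0.58 .0
python3 - <<'E'
from h import *
from bench import *
d=get_image("scene");crop(d,325,315,65,80,7.5,"pics/s18.png");pickle.dump(d,open("s18.pkl","wb"))
d=get_image("top");crop(d,90,145,100,60,8,"pics/t18.png");pickle.dump(d,open("t18.pkl","wb"))
g=cv2.cvtColor(d["frame"],cv2.COLOR_RGB2GRAY);print(g[159:182,160:180])
E
```

```text
t 18.18 p [0.5195 0.1593 0.1842] x [-0.999  0.051 -0.001] y [ 0.043  0.833 -0.551] z [-0.028 -0.55  -0.835] q [-0.4   0.39 -0.34  1.52  0.53  1.69  0.72] f [-2.7  1.3 -4. ] g 0.1
[0.52022561 0.15907675 0.18241555] [0.52167123 0.18863471 0.22758453]
shift mm [-0.7  0.8  1.6] turn deg [-0.2  -0.05 -0.13] rows 0.0
[[ 54  54  52  57  56  58  55  58  58  55  54  58  64  72  92 112 136 158
  160 152]
 [ 54  59  63  62  70  73  71  69  63  59  55  55  60  73  89 102 124 142
  152 148]
 [ 70  73  89  97 105 113 115 107  88  71  66  58  59  68  80  86  97 110
  122 127]
 [113 123 133 142 148 150 148 133 116 105  89  76  63  61  66  67  74  79
   90  96]
 [155 159 159 162 164 163 155 143 137 130 120  97  72  59  56  57  60  65
   66  70]
 [165 162 157 153 149 142 138 130 129 129 124 103  75  59  56  59  60  58
   57  58]
 [144 137 131 124 119 116 112 105 104 109 106  93  64  57  56  55  56  58
   58  56]
 [118 109 106 103  95  91  87  84  80  80  75  69  61  58  56  60  53  54
   57  58]
 [ 96  89  84  78  78  75  72  67  64  61  63  62  59  59  60  56  56  54
   52  55]
 [ 80  73  69  69  68 
[... 468 characters left out ...]
  60  60
   57  54]
 [202 202 203 202 206 201 185 169 156 128 107  94  84  65  61  59  59  56
   55  60]
 [202 201 201 203 205 200 185 168 149 121 102  91  86  73  68  69  69  64
   60  56]
 [202 202 201 204 204 199 183 165 141 116  95  96  92  88  91  89  87  76
   63  55]
 [204 202 203 201 204 198 182 165 139 107  98  94  94  98  97 100  97  80
   71  67]
 [202 202 202 203 203 198 181 162 133  99  89  91  91  90  92  96  93  88
   87  81]
 [201 201 202 203 202 195 181 158 125  96  87  90  90  93  98  97  99 103
  102  98]
 [203 202 203 201 198 192 176 158 129 101 102 103 106 110 110 109 112 116
  129 132]
 [201 202 202 202 196 183 171 160 138 133 142 147 149 150 150 151 149 157
  171 177]]
```

View pics/s18.png

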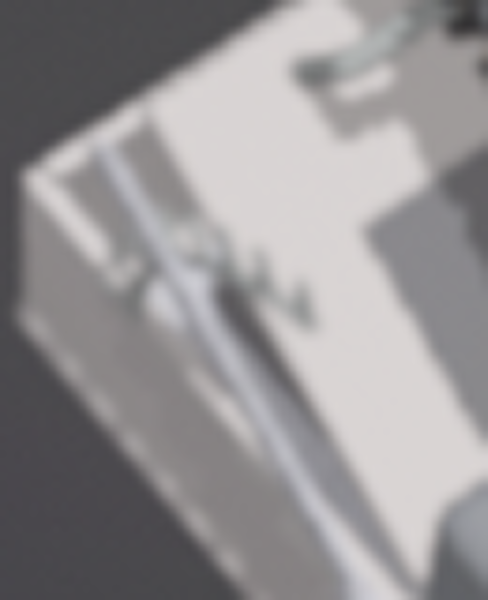

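View pics/t18.png

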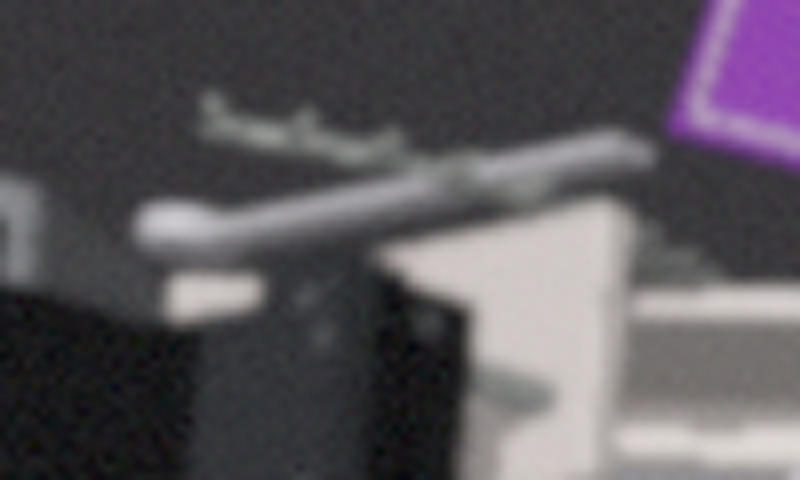

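Run:
```python
from ang import *
t=load("t17.pkl");s=load("s18.pkl")
Z=np.array([0,0,1.])
def pt(x,y,n,th): return H+x*FX+y*(np.cos(th)*FY-np.sin(th)*Z)+n*(np.sin(th)*FY+np.cos(th)*Z)
for th in(.54,.56,.58,.6):print(th,"flap n10,n0",proj(t,[pt(.09,-.172,.01,th),pt(.09,-.172,0,th)]).round(2).tolist(),"arm +6,-6",proj(t,[pt(.117,-.17,.006,th),pt(.117,-.17,-.006,th)]).round(2).tolist(),"scene corner",((proj(s,[pt(.1,-.172,.01,th),pt(.117,-.17,0,th)])-[325,315]+.5)*7.5).round(0).tolist())
```

```text
0.54 flap n10,n0 [[167.63, 174.52], [171.31, 175.93]] arm +6,-6 [[169.43, 162.62], [173.78, 164.41]] scene corner [[142.0, 110.0], [90.0, 146.0]]
0.56 flap n10,n0 [[166.27, 174.04], [170.04, 175.45]] arm +6,-6 [[168.13, 162.11], [172.59, 163.9]] scene corner [[146.0, 110.0], [94.0, 145.0]]
0.58 flap n10,n0 [[164.88, 173.57], [168.74, 174.97]] arm +6,-6 [[166.8, 161.61], [171.37, 163.39]] scene corner [[150.0, 110.0], [98.0, 145.0]]
0.6 flap n10,n0 [[163.46, 173.1], [167.41, 174.49]] arm +6,-6 [[165.44, 161.11], [170.11, 162.88]] scene corner [[155.0, 110.0], [101.0, 145.0]]
```

```bash
cat > par.py <<'E'
from ang import *
import sys
t=load(sys.argv[1]);g=cv2.cvtColor(t["frame"],cv2.COLOR_RGB2GRAY).astype(float)
g=cv2.GaussianBlur(g,(1,1),0)
A=[];F=[]
for c in range(122,166):
    col=g[:,c]
    # flap: dark->bright going down, nearest with level 130, below the arm
    pred_arm=184-(c-100)*.2
    # arm top crossing: first crossing of 105 from row 150 downward
    for r in range(152,185):
        if col[r]<105<=col[r+1]: A.append((c,r+(105-col[r])/(col[r+1]-col[r])));break
    for r in range(190,160,-1):
        if col[r]>=140>col[r-1] and col[r:r+3].min()>=140: F.append((c,r-1+(140-col[r-1])/(col[r]-col[r-1])));break
A=np.array(A);F=np.array(F)
print(A.round(1).tolist());print(F.round(1).tolist())
for n,L,a,b in(("arm",A,150,163),("flap",F,146,163),("arm long",A,122,163)):
    m=(L[:,0]>=a)&(L[:,0]<=b);print(n,np.polyfit(L[m,0],L[m,1],1))
Z=np.array([0,0,1.])
def pt(x,y,n,th): return H+x*FX+y*(np.cos(th)*FY-np.sin(th)*Z)+n*(np.sin(th)*FY+np.cos(th)*Z)
for th in(.54,.56,.58,.6,.62):
    s=[]
    for x,n in((.1,.01),(.117,.006)):
        p=proj(t,[pt(x,-.165,n,th),pt(x,-.1,n,th)]);s.append(((p[0]-p[1])[1]/(p[0]-p[1])[0]).round(4))
    print(th,s)
E
python3 par.py t18.pkl
```

```text
[[122.0, 159.7], [123.0, 159.8], [124.0, 160.0], [125.0, 160.2], [126.0, 160.2], [127.0, 159.2], [128.0, 159.0], [129.0, 160.6], [130.0, 161.2], [131.0, 161.5], [132.0, 161.8], [133.0, 161.9], [134.0, 162.1], [135.0, 162.2], [136.0, 162.1], [137.0, 161.7], [138.0, 161.5], [139.0, 161.6], [140.0, 164.1], [141.0, 164.4], [142.0, 164.2], [143.0, 164.5], [144.0, 164.6], [145.0, 164.4], [146.0, 164.2], [147.0, 163.9], [148.0, 163.7], [149.0, 163.6], [150.0, 163.6], [151.0, 163.7], [152.0, 163.6], [153.0, 163.4], [154.0, 163.2], [155.0, 162.9], [156.0, 162.7], [157.0, 162.6], [158.0, 162.3], [159.0, 162.1], [160.0, 161.8], [161.0, 161.6], [162.0, 161.4], [163.0, 161.2], [164.0, 161.0], [165.0, 160.8]]
[[122.0, 170.9], [123.0, 170.7], [126.0, 170.0], [127.0, 169.9], [131.0, 169.0], [132.0, 168.8], [136.0, 167.9], [137.0, 167.7], [140.0, 175.3], [141.0, 175.2], [142.0, 174.9], [143.0, 174.6], [144.0, 174.4], [145.0, 174.2], [146.0, 174.0], [147.0, 173.8], [148.0, 173.6], [149.0, 173.4], [150.0, 173.2], [151.0, 172.9], [152.0, 172.7], [153.0, 172.4], [154.0, 172.2], [155.0, 172.0], [156.0, 171.8], [157.0, 171.4], [158.0, 171.1], [159.0, 170.9], [160.0, 170.6], [161.0, 170.3], [162.0, 170.1], [163.0, 169.8], [164.0, 169.7], [165.0, 169.7]]
arm [ -0.20709283 194.99306614]
flap [ -0.25000147 210.62442644]
arm long [6.79304290e-02 1.52562736e+02]
0.54 [np.float64(-0.187), np.float64(-0.1959)]
0.56 [np.float64(-0.2003), np.float64(-0.2098)]
0.58 [np.float64(-0.2144), np.float64(-0.2244)]
0.6 [np.float64(-0.2293), np.float64(-0.2399)]
0.62 [np.float64(-0.2451), np.float64(-0.2562)]
```

Request:
play_rows:
  series: [0,0,0,-0.001,0.4,0,0,0,0,0,-0.0022,0.8,0,0,0,0,0,-0.0022,0.8,0,0,0,0,0,-0.0022,0.8,0,0,0,0,0,-0.0022,0.8,0,0]

```text
time: 18.7
position: [0.5196, 0.1605, 0.186]
tool_rot: [-0.077, -2.988, 0.919]
ft_force: [-3.9, 0.9, -3.8]
grip_width: 0.1
```

```bash
python3 flap.py 0.594 .0
python3 - <<'E'
from h import *
from bench import *
d=get_image("scene");cv2.imwrite("pics/s19.png",d["frame"][:,:,::-1]);pickle.dump(d,open("s19.pkl","wb"))
d=get_image("top");crop(d,90,145,100,60,8,"pics/t19.png");pickle.dump(d,open("t19.pkl","wb"))
g=cv2.cvtColor(d["frame"],cv2.COLOR_RGB2GRAY);print(g[161:166,162:176]);print(g[170:178,160:176])
E
```

```text
t 18.7 p [0.5196 0.1605 0.186 ] x [-0.999  0.051 -0.001] y [ 0.043  0.826 -0.562] z [-0.028 -0.561 -0.827] q [-0.41  0.4  -0.34  1.51  0.53  1.71  0.72] f [-3.9  0.9 -3.8] g 0.1
[0.52027919 0.16017241 0.18429207] [0.52175557 0.19035907 0.22904234]
shift mm [-0.7  0.7  1.6] turn deg [-0.17 -0.04 -0.15] rows 0.0
[[ 87  96 106 116 115 103  86  73  65  60  58  71  81  89]
 [132 140 151 155 149 134 119 105  93  78  64  58  65  67]
 [160 163 163 163 155 144 136 130 122 100  73  62  57  58]
 [157 154 149 141 135 131 129 130 125 104  73  60  58  53]
 [133 126 122 116 114 107 108 112 107  91  69  58  52  58]]
[[136 139 151 162 165 150 128 103  73  59  54  57  56  51  60  51]
 [174 178 185 192 191 176 155 132  97  65  58  57  61  56  57  58]
 [196 197 199 201 199 184 167 149 113  84  72  69  69  61  55  56]
 [202 202 202 204 201 185 172 156 124  99  91  90  78  65  56  56]
 [202 202 201 204 202 184 169 155 127 108 101  94  82  70  61  59]
 [201 200 201 204 200 183 169 150 120 102  95  92  85  76  75  72]
 [202 201 201 202 198 183 167 143 112  94  93  93  93  90  92  91]
 [201 202 202 203 199 183 162 138 106  88  93  96  96  96  98  97]]
```

View pics/s19.png

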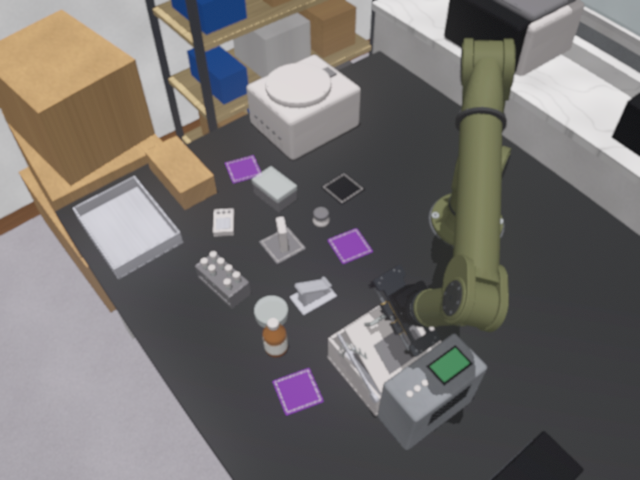

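View pics/t19.png

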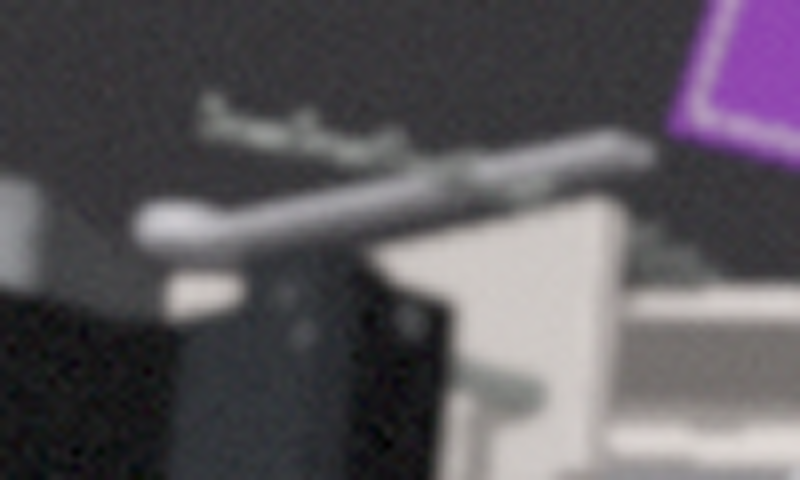

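Request:
play_rows:
  series: [0,0,0,0,0,0,0,0,0,0,0,0,0,0,0,0,0,0,0,0,0,0,0,0,0,0,0,0]

```text
time: 19.13
position: [0.5196, 0.1605, 0.186]
tool_rot: [-0.077, -2.988, 0.92]
ft_force: [-4.8, -0.1, -4.0]
grip_width: 0.097
```

```bash
python3 flap.py 0.594 .0
python3 - <<'E'
from h import *
from bench import *
d=get_image("top");cv2.imwrite("pics/t20.png",d["frame"][:,:,::-1])
g=cv2.cvtColor(d["frame"],cv2.COLOR_RGB2GRAY);print(g[163:165,162:176]);print(g[173:176,160:176])
E
```

```text
t 19.13 p [0.5196 0.1605 0.186 ] x [-0.999  0.051 -0.001] y [ 0.043  0.826 -0.562] z [-0.028 -0.562 -0.827] q [-0.41  0.4  -0.34  1.51  0.54  1.71  0.72] f [-4.8 -0.1 -4. ] g 0.097
[0.52027919 0.16017241 0.18429207] [0.52175557 0.19035907 0.22904234]
shift mm [-0.7  0.7  1.6] turn deg [-0.18 -0.03 -0.14] rows 0.0
[[159 161 162 162 155 144 136 130 122 101  72  61  56  62]
 [157 153 148 141 134 129 129 128 126 106  75  58  57  54]]
[[201 200 202 204 202 185 170 155 127 100  94  88  79  63  56  60]
 [202 202 202 204 198 185 171 155 127 109  97  95  81  67  64  59]
 [203 202 201 204 200 183 168 148 121 102  97  93  80  78  72  72]]
```

View pics/t20.png

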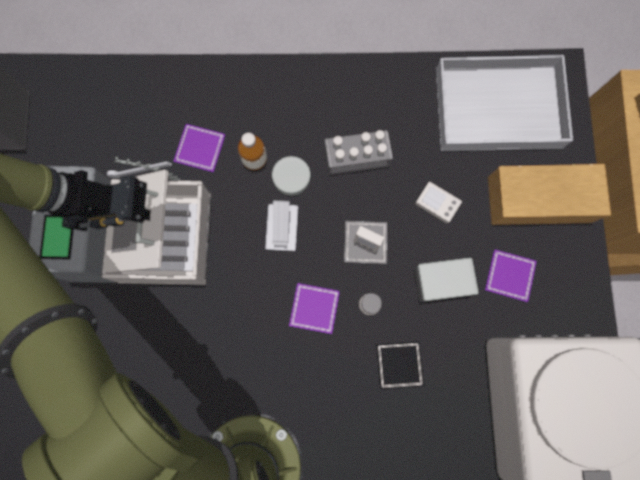

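```bash
python3 -c "
from bench import *
print(close_job())"
```

```text
the job is handed in; nothing more can be done
None
```

The job is handed in at 19.2 s. The cartridge stands upright on a short end on the grey pad, let go. The gripper is still holding the flap by its bar at the index arm's angle.

**Last checks**
- **Cartridge:** the last pictures show it still standing near the middle of the pad. Just before I set it down, its centre measured within about 2 mm of the pad's.
- **Other things:** the bottle, rack, tip box, dish, jar, spare and look-alikes all look where they started.
- **Flap and index arm:** in the top view the flap measures about 0.58 rad and the index arm about 0.58 rad. The arm's tip stayed at the same pixels throughout, so it was not pushed.
- **Forces:** the wrist reading was about 6 N at the end, with the grip closed on the bar at 40 N.

**What failed or disagreed**
- **First grasp missed:** the first try at the bar closed on air. The pictures show the real fingertips sit about 35–40 mm behind the reported tool point. I allowed for that and the second grasp held. The cartridge was therefore held nearer the fingertips than I planned, but it did not slip.
- **Angle estimates:** they scatter. The tool's tilt gives about 0.596 rad for the flap. Single-view scene measurements of the index arm ran from about 0.58 to 0.62. I went by the top view, because it shows flap and arm together and its calibration matched the shut flap.

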